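Pry the snap-fit cover off the control box and reset it

ROBOT

A 6-joint arm with a two-finger parallel gripper is mounted at the origin on a cart in front of the work surface, level with it; the furniture and walls round the work are solid. World frame = base frame: x ahead of the robot, y to its left, z up, the work surface at z = 0. Lengths are in m, angles in rad, forces in N, time in s.
With the tool pointing down it reaches from about 0.25 to 0.8 m from the base axis. Payload 3.9 kg.
Tool frame: the origin (TCP) lies at the very end of the fingers, on their centre line; the grasp point (between the pads) lies 19 mm behind it (env.tcp_to_grasp is the distance from the TCP to the grasp point, in m); z points along the fingers, y is the line along which they close (so a half turn about z gives the same grasp; the last joint's range is limited). The gripper opens to 85 mm and grips with 20 to 120 N. Pads are 22 mm wide; open, the fingers measure 114 mm over their backs; the gripper's body (76 mm by 85 mm) begins 54 mm behind the grasp point. The pads swing forward as they close: fully open they stand 13 mm farther back than shut.
Start: joints at [-1.33, 0.26, -0.138, 1.173, 0, 1.571], TCP at [0.125, -0.51, 0.231] pointing down, gripper open.
Joint ranges: [-2.78, 2.78], [-0.83, 1.72], [-1.28, 1.37], [-1.9, 2.12], [-1.57, 1.48], [-3.14, 3.14]. Speed limits (rad/s): [2.57, 2.57, 3.14, 3.14, 3.14, 3.14].

INTERFACE

Orientations are given as a unit quaternion [x, y, z, w].
In Python, from bench import env gives the robot as it stands.
- The arm moves only by the shell command python3 shift.py FILE [OPENING] [FORCE], which reads ROWS from the file FILE. ROWS is a JSON list of rows, 1 to 5 of them, each of 6 numbers: dx, dy, dz in m, then a rotation vector rx, ry, rz in rad; each row shifts and turns the commanded pose from where the row before left it, along the tool's axes as they then stand; what a row does not reach is not made up. A row lasts 1/10 s, in which the tool goes at most 0.05 m and 0.15 rad, less where a joint would pass 70% of its speed; a pose out of reach is approached as far as the arm can. OPENING is the finger opening in m, set as the command begins (- or left out keeps the last). The fingers move at their own pace and stop on an object; FORCE is the grip in N (left out, the last holds). Time passes only in rows, so rows that do not move let the fingers close. It prints the time, the measured TCP pose, the force, the opening and the grip force at its end. Input that does not fit is refused with a message, and nothing moves.
- env.get_obs(): the state, without advancing time (a new reading comes with each control period).
- env.capture(name): name is "scene" or "top" or "wrist"; returns the picture (400x640x3 uint8, blue, green, red); there is no depth.
- env.camera_model(name): a dict with "fx", "fy", "cx", "cy" (pixels), "camera_from_world" (4x4, takes a point from world to camera coordinates). Camera axes: x right, y up, looking along -z (the intrinsics and any distortion apply to the point x, -y, -z); pixel columns grow to the right and rows downward; lengths in m; the calibration is good to about 2 mm. The wrist camera is an equidistant fisheye: a pixel r from the principal point sees the ray r / f radians off the axis. A picture is of the moment at which its call begins: read the wrist's pose just before it. camera_model takes no time and is no camera call; for the wrist camera it gives the pose at the moment of the call.
- env.sign_off(): hands the job in; it is judged then, once.
The state is a dict: "t": time; "joints": joint angles; "qd": joint speeds; "joint_torque": joint torques, N m; "position": TCP position; "ee_rot": TCP orientation; "wrist_force": force on the tool from outside, world axes, zero at the start; "ft_torque": the same for the moment, N m; "grip_width": finger opening in m; "grasp_force": force on a finger pad.
Only numpy, scipy, OpenCV 4.12 (cv2) and the standard library are available. Lean on these libraries where they do the work, as an engineer would, in place of code of your own. Each camera call takes 0.05 s, during which the arm holds its last target. There are 200 camera calls.

TASK

The rotary tool's control box has tripped. Pry its snap-fit cover up with the flat pry bar in the notch at the cover's edge, put the bar back down flat on the table, and lay the loosened cover flat, right way up, on the middle of the wooden block to the right of the box. Then turn the reset knob that was under the cover clockwise all the way to its stop, let it spring back, and leave everything else where it is.

Things in the scene. Friction and masses are not known exactly. Their poses are not given: they have to be found in the camera images.
- control_box: grey control box fixed to the table, 136 (x) x 100 (y) mm, frame top 90 mm above the table; origin at the centre of its underside; its -x end, with the notch, faces left (yaw -1.4 to -0.85). The cover fills an opening 64 mm wide (y), x = -56 to +50 mm, flush. Under it a well, floor 56 mm above the table, x = -48 to +44 mm, with the reset knob. Ledges at both x ends, 78 mm up, carry the cover
- notch (a point): middle of the front edge of the sill of the notch in the box's front wall, 71 mm above the table, 68 mm before the box's origin; axes as the box, blade goes in along +x. Notch 20 mm wide, open above; from sill to underside of cover 7 mm. Free depth 46 mm from the sill's front edge, which is the fulcrum: with the blade 40 mm in, tipping the bar 20 to 25 degrees (handle down) snaps the cover up
- cover: loose grey cover plate, 97 (x) x 61 (y) x 12 mm, 80 g, with two small tabs at the foot of its front edge (6.5 mm farther to -x); origin at the centre of its underside, z up through its outer face, x as the box's x. Flush in the box at the start, so that it cannot be gripped; three dark grooves mark its far half
- cover_edge (a point): middle of the top of the cover's front edge (-x end, at the notch), 48.5 mm from its centre; axes as the cover
- pry_bar: loose flat pry bar, 174 mm long, 90 g: wooden handle 94 x 18 x 16 mm and steel blade 80 mm long, 14 mm wide, 3 mm thick, level with the middle of the handle (8 mm up). Origin on its underside, 10 mm behind the root of the blade; x along it towards the blade's tip, z up
- bar_tip (a point): end of the blade, 90 mm in front of the pry bar's origin, in the middle of its thickness
- bar_grip (a point): place to grip the pry bar's handle (18 mm wide), 40 mm behind its origin and 130 mm behind the blade's tip, in the middle of its height
- wood_block: brown wooden bench block, 110 (x) x 127 (y) x 21 mm, loose, at the near right corner of the table; origin at the centre of its underside. The cover goes on its top (a like block far back on the mat is not meant)
- knob_top (a point): centre of the top of the reset knob, on its axis (the middle of the box), 74 mm above the table, 16 mm below the frame: a black bar 12 mm thick, 40 mm long (along this point's y), 14 mm high on a disc 4 mm high. At rest the bar stands 25 degrees anticlockwise of the box's y axis, at the stop 25 degrees clockwise of it
- reset_knob (a joint): angle of the reset knob, 0 at rest to 0.873 rad (50 degrees) at its stop, growing clockwise seen from above; a spring (0.03 N m at rest to 0.13 N m at the stop) returns it when released
- thread_spool: bystander: thread spool, 31 x 40 mm
- polish_bar: bystander: green bar, 28 x 78 x 24 mm
- glue_bottle: bystander: white glue bottle, 38 x 114 mm
- clear_tape: bystander: roll of tape, 94 x 48 mm
- sanding_stick: bystander: flat sanding stick, 20 x 160 x 7 mm
- ring_clamp: bystander: wooden ring clamp, 30 x 124 x 23 mm
- catch (a point): middle of the two sprung rollers in the box's front wall that hold the cover's front edge down. It takes 10 to 15 N upward there to snap past them. They then carry that edge about 12 mm higher while the far end stays on its ledge: the cover slopes about 7 degrees and its sides stand about 9 mm out of the frame near the front, to be gripped across its 61 mm width. Pressing down snaps it shut again

How it is judged:
By the outcome, as a careful person would: the job done as asked, in the order asked, and still so for the second after the job is handed in, with the robot touching nothing.
It also fails if it takes over 66 s, if anything falls off the work surface, if the arm or the gripper's body presses on something with over 40 N, if the wrist force passes 120 N, or if a joint passes its speed limit or range.

## Working session

There is one attempt and no reset: what is moved stays moved. The work goes in short steps, Python scripts to look and compute and a shell command to move; the robot and the scene stay as the last step left them, time stands still between calls to the robot, and variables do not carry over. Pictures are saved under pics/ and viewed, at most 10 in all, crops included, and the job is handed in when it is done.

```bash
ls; mkdir -p pics
python3 - <<'E'
from bench import env
import cv2,numpy as np
o=env.get_obs();print({k:np.round(v,3) for k,v in o.items()})
for n in("scene","top"):
    im=env.capture(n);cv2.imwrite(f"pics/{n}0.png",im)
    m=env.camera_model(n);print(n,m["fx"],m["fy"],m["cx"],m["cy"],[k for k in m]);print(np.round(m["camera_from_world"],3))
E
```

```text
bench.py
pics
shift.py
{'t': np.float64(0.0), 'joints': array([-1.33 ,  0.261, -0.139,  1.173,  0.   ,  1.571]), 'qd': array([-0.   ,  0.002,  0.001, -0.002,  0.001,  0.001]), 'joint_torque': array([ 0.0000e+00, -4.0568e+01,  2.5392e+01,  1.9000e-02,  0.0000e+00,
       -0.0000e+00]), 'position': array([ 0.125, -0.509,  0.23 ]), 'ee_rot': array([ 0.993,  0.12 , -0.   , -0.001]), 'wrist_force': array([-0.08 , -0.352,  0.057]), 'ft_torque': array([ 0.052, -0.002,  0.006]), 'grasp_force': np.float64(0.0), 'grip_width': np.float64(0.086)}
scene 409.02232426916953 409.02232426916953 320.62726986015736 203.09416490179714 ['fx', 'fy', 'cx', 'cy', 'camera_from_world']
[[-0.853 -0.522 -0.009  0.501]
 [ 0.282 -0.475  0.834 -0.223]
 [-0.439  0.708  0.552 -0.636]
 [ 0.     0.     0.     1.   ]]
top 500.59577208864977 500.59577208864977 319.9374088128745 209.0266354042371 ['fx', 'fy', 'cx', 'cy', 'camera_from_world']
[[-0.016 -1.     0.009  0.013]
 [ 0.986 -0.014  0.165 -0.618]
 [-0.165  0.012  0.986 -1.217]
 [ 0.     0.     0.     1.   ]]
```

View pics/top0.png

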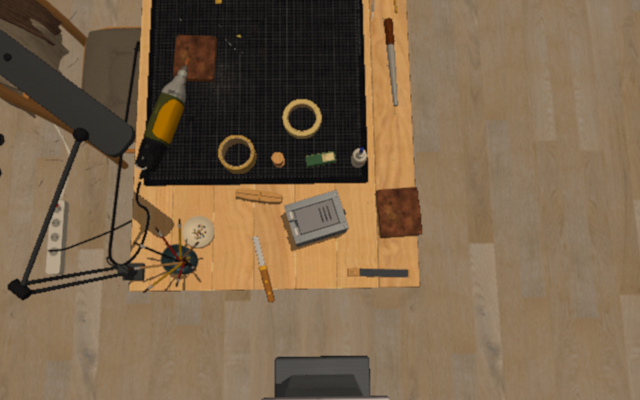

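View pics/scene0.png

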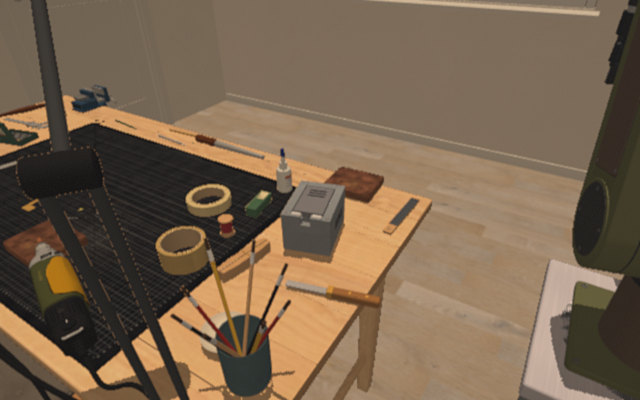

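The top view shows the box at about (317,218), with its notch end at left (290,225). The pry bar's handle end is at (270,300) and its blade tip at (256,237), and the near block is at (399,212). Next I'll zoom in and get metric positions.

```bash
cat > h.py <<'E'
import numpy as np,cv2
from bench import env
from scipy.spatial.transform import Rotation as R
def ray(n,uv,m=None):
    m=m or env.camera_model(n);T=m["camera_from_world"];u,v=uv
    a,b=(u-m["cx"])/m["fx"],(v-m["cy"])/m["fy"]
    if n=="wrist":
        r=np.hypot(a,b);s=np.sin(r)/max(r,1e-9);d=np.array([a*s,-b*s,-np.cos(r)])
    else: d=np.array([a,-b,-1.])
    d=T[:3,:3].T@d;return -T[:3,:3].T@T[:3,3],d/np.linalg.norm(d)
def onz(n,uv,z,m=None):
    c,d=ray(n,uv,m);return c+d*(z-c[2])/d[2]
def proj(n,p,m=None):
    m=m or env.camera_model(n);q=m["camera_from_world"]@np.append(p,1);x,y,z=q[0],-q[1],-q[2]
    if n=="wrist":
        r=np.hypot(x,y);k=np.arctan2(r,z)/max(r,1e-9)
    else: k=1/z
    return np.array([m["fx"]*x*k+m["cx"],m["fy"]*y*k+m["cy"]])
def delta(p,q):
    "shift (tool axes) from measured pose to pose p, R q; rotation vector in tool axes"
    o=env.get_obs();R0=R.from_quat(o["ee_rot"])
    return np.round(R0.inv().apply(np.array(p)-o["position"]),4),np.round((R0.inv()*q).as_rotvec(),3)
def down(yaw):
    "tool down, closing axis y at world angle yaw"
    y=np.array([np.cos(yaw),np.sin(yaw),0]);z=np.array([0,0,-1.]);return R.from_matrix(np.c_[np.cross(y,z),y,z])
E
python3 - <<'E'
from h import *
im=cv2.imread("pics/top0.png")
cv2.imwrite("pics/z.png",cv2.resize(im[150:310,235:435],None,fx=3.7,fy=3.7,interpolation=cv2.INTER_CUBIC))
hsv=cv2.cvtColor(im,cv2.COLOR_BGR2HSV)
print(hsv[212,399],hsv[285,267],hsv[218,317],hsv[280,330],hsv[247,258])
for n,(u,v),z in (("box",(317,218),.09),("block",(399,212),.021),("tip",(256,237),.008),("butt",(270,300),.016)): print(n,onz("top",(u,v),z).round(3))
E
```

```text
[ 11 173  99] [ 14 196 143] [ 13  37 125] [ 16 146 205] [ 16  43 176]
box [0.589 0.012 0.09 ]
block [ 0.612 -0.202  0.021]
tip [0.554 0.17  0.008]
butt [0.392 0.133 0.016]
```

View pics/z.png

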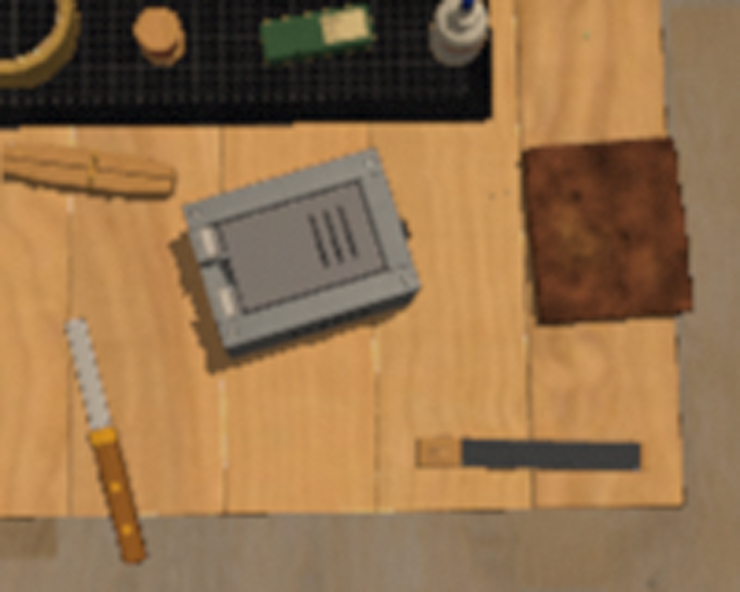

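The zoom (origin 235,150, scale 3.7) shows the box's top corners at (186,205), (376,150), (418,282) and (230,345). The notch is at left, near (205,262). The pry bar's handle overhangs the table edge, with its blade tip at (75,322). The block's corners are at (524,150), (675,140), (690,310) and (540,322).

Run:
```python
from h import *
im=cv2.imread("pics/top0.png");hsv=cv2.cvtColor(im,cv2.COLOR_BGR2HSV).astype(int)
H,S,V=hsv[...,0],hsv[...,1],hsv[...,2]
m=env.camera_model("top")
def world(mask,box,z):
    u0,v0,u1,v1=box;vv,uu=np.nonzero(mask[v0:v1,u0:u1])
    return np.array([onz("top",(u+u0,v+v0),z,m)[:2] for u,v in zip(uu,vv)],np.float32)
ha=world((S>165)&(V<235),(255,268,280,305),.012); bl=world((S<90)&(V>110),(248,234,266,270),.0095)
for n,p in(("handle",ha),("blade",bl)):
    c,s,a=cv2.minAreaRect(p); mu=p.mean(0);w=np.linalg.svd(p-mu)[2][0];print(n,len(p),mu,np.array(s).round(3),np.degrees(np.arctan2(w[1],w[0])).round(1))
    t=(p-mu)@w;print(t.min(),t.max(),w)
d=bl.mean(0)-ha.mean(0);print("yaw",np.degrees(np.arctan2(d[1],d[0])),np.linalg.norm(d),"expect .087")
bk=world((S>150)&(V<130),(370,180,430,245),.021);c,s,a=cv2.minAreaRect(bk);print("block",len(bk),bk.mean(0),c,s,a)
C=[onz("top",(235+a/3.7,150+b/3.7),.09,m)[:2] for a,b in((186,205),(376,150),(418,282),(230,345))]
C=np.array(C);print("box",C.round(3).tolist(),C.mean(0),[np.linalg.norm(C[i]-C[i-1]).round(3) for i in range(4)])
for i,j in((0,1),(3,2)):
    e=C[j]-C[i];print(np.arctan2(e[1],e[0]))
```

```text
handle 226 [0.4333494  0.14176704] [0.09  0.018] -164.8
-0.04389156 0.045532975 [-0.9649645  -0.26238042]
blade 171 [0.51893115 0.16382019] [0.077 0.015] -165.8
-0.038956717 0.03835488 [-0.9694718 -0.2452027]
yaw 14.449917 0.088377476 expect .087
block 2008 [ 0.6119946  -0.20020635] (0.6122832894325256, -0.20006445050239563) (0.12650226056575775, 0.1114291325211525) 3.3877158164978027
box [[0.621, 0.089], [0.657, -0.038], [0.568, -0.064], [0.528, 0.061]] [0.59342445 0.0120261 ] [np.float64(0.098), np.float64(0.132), np.float64(0.093), np.float64(0.131)]
-1.2984312430919542
-1.2610445137116277
```

```bash
echo '[[0.031,-0.03,-0.001,0,0,0],[0.031,-0.03,-0.001,0,0,0],[0.031,-0.03,-0.001,0,0,0],[0.031,-0.03,-0.001,0,0,0],[0.031,-0.03,-0.001,0,0,0]]' > m.json && python3 shift.py m.json
python3 - <<'E'
from h import *
print(env.get_obs()["joints"].round(2))
E
```

```text
t: 0.6
position: [0.2403, -0.3255, 0.236]
ee_rot: [0.993, 0.12, -0.0, -0.0]
wrist_force: [-0.2, -0.4, 0.1]
grip_width: 0.0857
grasp_force: 0.0
[-0.93  0.05 -0.38  1.14  0.    1.97]
```

```bash
echo '[[0.031,-0.03,-0.001,0,0,0],[0.031,-0.03,-0.001,0,0,0],[0.031,-0.03,-0.001,0,0,0],[0.031,-0.03,-0.001,0,0,0],[0.031,-0.03,-0.001,0,0,-0.1]]' > m.json && python3 shift.py m.json >/dev/null
for i in 1; do echo '[[0,0,0,0,0,-0.15],[0,0,0,0,0,-0.15],[0,0,0,0,0,-0.15],[0,0,0,0,0,-0.15],[0,0,0,0,0,-0.15]]' > m.json && python3 shift.py m.json; echo '[[0,0,0,0,0,-0.15],[0,0,0,0,0,-0.15],[0,0,0,0,0,-0.15],[0,0,0,0,0,-0.15],[0,0,0,0,0,-0.15]]' > m.json && python3 shift.py m.json; echo '[[0,0,0,0,0,-0.15],[0,0,0,0,0,-0.15],[0,0,0,0,0,-0.15],[0,0,0,0,0,-0.15],[0,0,0,0,0,-0.15]]' > m.json && python3 shift.py m.json; echo '[[0,0,0,0,0,-0.15],[0,0,0,0,0,-0.15],[0,0,0,0,0,-0.15],[0,0,0,0,0,-0.15],[0,0,0,0,0,-0.15]]' > m.json && python3 shift.py m.json; done | tail -6
python3 - <<'E'
from h import *
o=env.get_obs();print(o["joints"].round(2))
m=env.camera_model("wrist");im=env.capture("wrist");cv2.imwrite("pics/w1.png",im);np.save("w1.npy",m["camera_from_world"]);print(m["fx"],m["cx"],m["cy"])
print(np.linalg.inv(m["camera_from_world"]).round(3))
x=np.array([np.cos(-1.28),np.sin(-1.28),0]);y=np.array([-x[1],x[0],0]);B=np.array([.592,.012,0])
for a,b in((-68,50),(68,50),(68,-50),(-68,-50),(-68,0)):print(a,b,proj("wrist",B+x*a/1e3+y*b/1e3+[0,0,.09]).round(0))
print(delta([.430,.141,.09],down(np.radians(14.45+270))))
E
```

```text
t: 3.1
position: [0.3543, -0.1444, 0.241]
ee_rot: [-0.103, 0.995, 0.0, -0.0]
wrist_force: [1.1, -0.1, -0.2]
grip_width: 0.0855
grasp_force: 0.0
[-0.39  0.01 -0.41  1.15 -0.   -0.59]
309.70691628693146 317.0103833295174 199.09898804125282
[[-0.204 -0.945 -0.257  0.289]
 [ 0.979 -0.197 -0.054 -0.158]
 [ 0.001 -0.263  0.965  0.384]
 [ 0.     0.     0.     1.   ]]
-68 50 [434. 389.]
68 50 [344. 401.]
68 -50 [342. 356.]
-68 -50 [444. 342.]
-68 0 [439. 367.]
(array([-0.1334,  0.2634,  0.151 ]), array([-1.000e-03, -1.000e-03,  3.099e+00]))
```

View pics/w1.png

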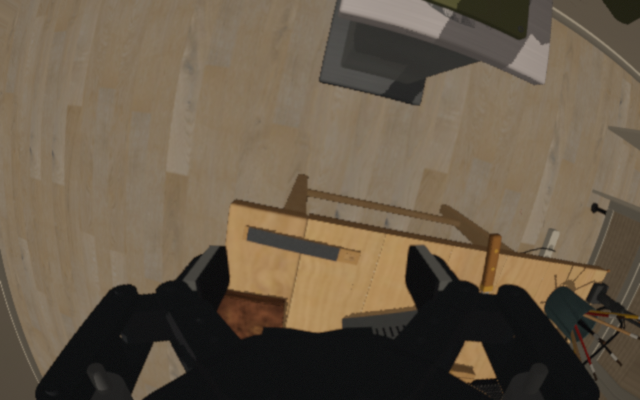

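The wrist view faces the cart and the gripper body hides most of the box, so I'll rely on the top view. Moving on to the bar.

```bash
echo '[[-0.019,0.0377,0.0215,0,0,-0.006],[-0.019,0.0377,0.0215,0,0,-0.006],[-0.019,0.0377,0.0215,0,0,-0.006],[-0.019,0.0377,0.0215,0,0,-0.006],[-0.019,0.0377,0.0215,0,0,-0.006]]' > m.json && python3 shift.py m.json .05; echo '[[-0.019,0.0377,0.0215,0,0,-0.006],[-0.019,0.0377,0.0215,0,0,-0.006],[0,0,0,0,0,0]]' > m.json && python3 shift.py m.json
python3 - <<'E'
from h import *
print(env.get_obs()["joints"].round(2))
print(delta([.430,.141,.004],down(np.radians(14.45+90))))
E
```

```text
t: 3.65
position: [0.4081, 0.0612, 0.133]
ee_rot: [-0.113, 0.994, -0.0, 0.0]
wrist_force: [1.9, -0.3, 0.4]
grip_width: 0.0503
grasp_force: 0.0
t: 3.95
position: [0.4275, 0.1456, 0.0883]
ee_rot: [-0.122, 0.993, 0.001, -0.001]
wrist_force: [-0.3, -0.9, -0.1]
grip_width: 0.0498
grasp_force: 0.0
[ 0.33  0.25 -0.56  0.76  0.    0.08]
(array([-0.0015, -0.0052,  0.0843]), array([ 0.001, -0.002, -0.007]))
```

```bash
echo '[[-0.0015,-0.005,0.04,0,0,-0.007],[0,0,0.03,0,0,0],[0,0,0.014,0,0,0],[0,0,0,0,0,0]]' > m.json && python3 shift.py m.json; echo '[[0,0,0,0,0,0],[0,0,0,0,0,0],[0,0,0,0,0,0],[0,0,0,0,0,0]]' > m.json && python3 shift.py m.json 0 100
python3 - <<'E'
from h import *
im=env.capture("wrist");cv2.imwrite("pics/w2.png",im)
E
```

```text
t: 4.35
position: [0.428, 0.136, 0.005]
ee_rot: [-0.123, 0.992, -0.001, -0.003]
wrist_force: [-0.3, 0.1, 1.3]
grip_width: 0.05
grasp_force: 0.0
t: 4.75
position: [0.4315, 0.1375, 0.0084]
ee_rot: [-0.123, 0.992, 0.0, 0.001]
wrist_force: [-1.9, 0.0, 5.4]
grip_width: 0.0151
grasp_force: 97.6
```

View pics/w2.png

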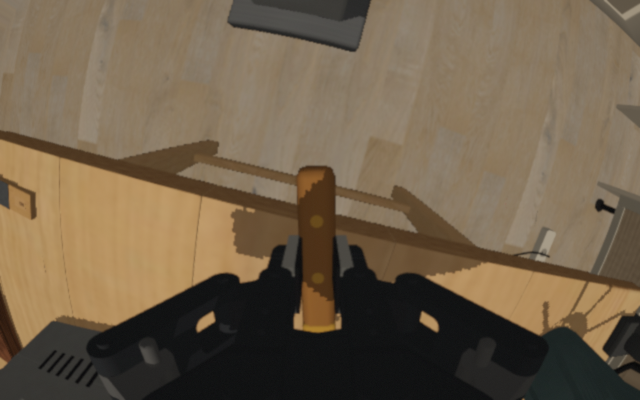

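The bar is held: handle centred between the pads and lined up with the tool. Lifting next, then checking the brushes that stick out near the notch approach.

```bash
echo '[[0,0,-0.02,0,0,0],[0,0,-0.045,0,0,0],[0,0,-0.045,0,0,0],[0,0,-0.04,0,0,0],[0,0,0,0,0,0]]' > m.json && python3 shift.py m.json
python3 - <<'E'
from h import *
a=cv2.imread("pics/top0.png")[190:310,140:260];b=cv2.imread("pics/scene0.png")[220:400,160:310]
cv2.imwrite("pics/br.png",np.hstack([cv2.resize(a,(400,400),interpolation=3),cv2.resize(b,(333,400),interpolation=3)]))
E
```

```text
t: 5.3
position: [0.4349, 0.1386, 0.1632]
ee_rot: [-0.124, 0.992, 0.001, 0.006]
wrist_force: [1.2, -0.3, -1.0]
grip_width: 0.0146
grasp_force: 97.9
```

View pics/br.png

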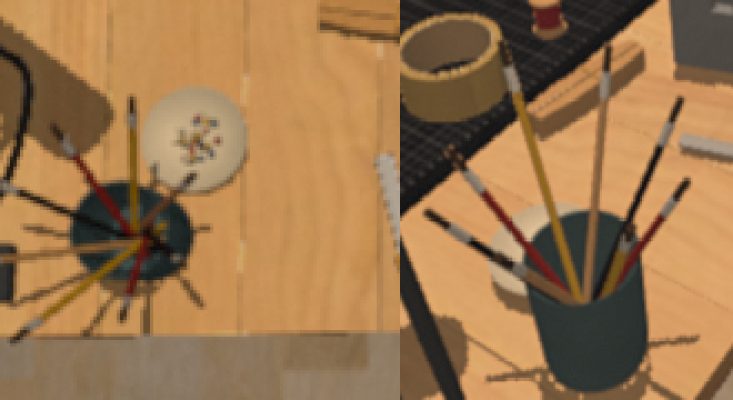

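The composite shows the brushes' right-most tips at top-view pixels (198,243) and (194,268), which match scene pixels (253,242) and (286,264). I'll triangulate those.

Run:
```python
from h import *
def tri(a,b):
    c1,d1=ray("top",a);c2,d2=ray("scene",b)
    s=np.linalg.lstsq(np.c_[d1,-d2],c2-c1,rcond=None)[0];p=c1+s[0]*d1;q=c2+s[1]*d2;return ((p+q)/2).round(3),np.linalg.norm(p-q).round(4)
for a,b in (((198,243),(253,242)),((194,268),(286,264)),((179,220),(207,240)),((177,285),(290,301))):print(tri(a,b))
# after: top picture of the held bar
im=env.capture("top");cv2.imwrite("pics/top1.png",im)
b=np.array([-.287,.958])  # -box x
N=np.array([.5925,.012])+.068*b;print("notch",N)
print(delta([*(N+.150*b),.16],down(-1.28+np.pi/2)))
```

```text
(array([0.523, 0.279, 0.185]), np.float64(0.0015))
(array([0.465, 0.287, 0.178]), np.float64(0.0043))
(array([0.572, 0.318, 0.196]), np.float64(0.003))
(array([0.43 , 0.327, 0.165]), np.float64(0.0019))
notch [0.572984 0.077144]
(array([-0.1141,  0.0565,  0.0015]), array([0.007, 0.007, 1.528]))
```

The wrist camera sits on the handle side of the tool, so with this grip it would come close to the brushes at (0.523, 0.279, 0.185) during the pry. I'll set the bar down and regrip about 35 mm nearer the blade.

```bash
echo '[[0,0,0.045,0,0,0],[0,0,0.045,0,0,0],[0,0,0.04,0,0,0],[0,0,0.018,0,0,0],[0,0,0.004,0,0,0]]' > m.json && python3 shift.py m.json; echo '[[0,0,0,0,0,0],[0,0,0,0,0,0],[0,0,0,0,0,0]]' > m.json && python3 shift.py m.json .04 ;  echo '[[0,0,-0.03,0,0,0],[-0.035,0,0,0,0,0],[0,0,0.028,0,0,0],[0,0,0,0,0,0]]' > m.json && python3 shift.py m.json
python3 - <<'E'
from h import *
print(env.get_obs()["joints"].round(2))
im=env.capture("top");cv2.imwrite("pics/top1.png",im)
E
```

```text
t: 5.85
position: [0.4271, 0.1362, 0.0039]
ee_rot: [-0.124, 0.992, -0.001, -0.003]
wrist_force: [-12.1, -3.3, 51.4]
grip_width: 0.0144
grasp_force: 123.2
t: 6.15
position: [0.4299, 0.1371, 0.0044]
ee_rot: [-0.124, 0.992, -0.0, -0.0]
wrist_force: [-0.1, -1.0, 0.3]
grip_width: 0.0402
grasp_force: 0.0
t: 6.55
position: [0.4632, 0.1455, 0.0049]
ee_rot: [-0.124, 0.992, -0.0, -0.002]
wrist_force: [-0.7, -1.4, -0.2]
grip_width: 0.0396
grasp_force: 0.0
[ 0.3   0.41 -0.59  0.58 -0.    0.06]
```

```bash
echo '[[0,0,-0.004,0,0,0],[0,0,0,0,0,0],[0,0,0,0,0,0],[0,0,0,0,0,0]]' > m.json && python3 shift.py m.json 0 90;  echo '[[0,0,-0.02,0,0,0],[0,0,-0.04,0,0,0],[0,0,-0.045,0,0,0],[0,0,-0.045,0,0,0],[0,0,0,0,0,0.1]]' > m.json && python3 shift.py m.json
python3 - <<'E'
from h import *
b=np.array([-.287,.958]);N=np.array([.573,.077])
print(delta([*(N+.110*b),.16],down(-1.28+np.pi/2)))
E
```

```text
t: 7.0
position: [0.464, 0.1458, 0.012]
ee_rot: [-0.124, 0.992, 0.0, 0.0]
wrist_force: [-2.3, -0.5, 6.3]
grip_width: 0.0142
grasp_force: 88.2
t: 7.5
position: [0.4686, 0.1472, 0.1676]
ee_rot: [-0.073, 0.997, 0.001, 0.006]
wrist_force: [1.6, 0.2, -1.1]
grip_width: 0.0138
grasp_force: 88.3
(array([-0.0771,  0.0242,  0.0087]), array([0.011, 0.009, 1.426]))
```

```bash
echo '[[-0.0257,0.008,0,0,0,0],[-0.0257,0.008,0,0,0,0],[-0.0257,0.008,0,0,0,0],[0,0,0,0,0,0.15],[0,0,0,0,0,0.15]]' > m.json && python3 shift.py m.json; echo '[[0,0,0,0,0,0.15],[0,0,0,0,0,0.15],[0,0,0,0,0,0.15],[0,0,0,0,0,0.15],[0,0,0,0,0,0.15]]' > m.json && python3 shift.py m.json >/dev/null; echo '[[0,0,0,0,0,0.15],[0,0,0,0,0,0.15],[0,0,0,0,0,0.076],[0,0,0,0,0,0],[0,0,0,0,0,0]]' > m.json && python3 shift.py m.json
python3 - <<'E'
from h import *
o=env.get_obs();print(o["joints"].round(2))
im=env.capture("top");cv2.imwrite("pics/top2.png",im);im2=env.capture("scene");cv2.imwrite("pics/scene2.png",im2)
x=R.from_quat(o["ee_rot"]).as_matrix();print(x.round(3))
tip=o["position"]-x[:,0]*.095;print(tip,proj("top",tip),proj("scene",tip),proj("top",o["position"]),proj("scene",o["position"]))
a=im[170:270,240:380];b=im2[180:300,230:370]
cv2.imwrite("pics/c2.png",np.hstack([cv2.resize(a,(398,284),interpolation=3),cv2.resize(b,(398,341),interpolation=3)[:284]]))
E
```

```text
t: 8.0
position: [0.5376, 0.1813, 0.161]
ee_rot: [0.079, 0.997, 0.0, 0.0]
wrist_force: [-1.1, -0.5, -1.0]
grip_width: 0.0143
grasp_force: 88.3
t: 9.0
position: [0.5368, 0.1809, 0.1611]
ee_rot: [0.596, 0.803, 0.0, 0.0]
wrist_force: [-0.0, 0.8, -2.3]
grip_width: 0.014
grasp_force: 88.3
[ 0.33  0.37 -0.17  1.03 -0.    1.6 ]
[[-0.29   0.957  0.   ]
 [ 0.957  0.29   0.   ]
 [-0.     0.    -1.   ]]
[0.56441148 0.09001932 0.16109199] [283.14681788 224.50577621] [304.18895407 187.74847091] [243.40758587 237.0501359 ] [287.34701624 217.78702069]
```

View pics/c2.png

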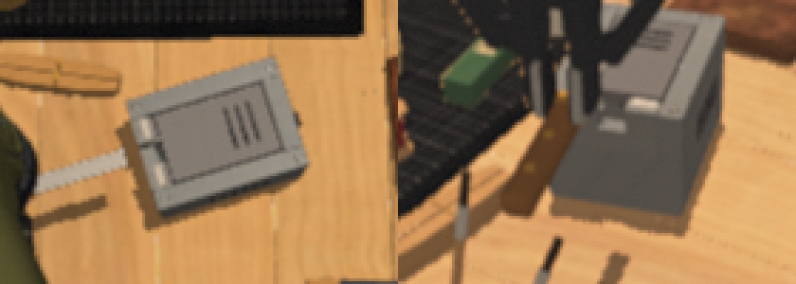

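The left pane shows the blade from crop (37,184) to its tip at (130,158), pointing at the notch, which lies between the two white labels at (148,129) and (162,175). The right pane shows the handle held between the fingers, with its butt at (518,210). Next I'll measure the offset.

Run:
```python
from h import *
from scipy import ndimage as nd
im=cv2.imread("pics/top2.png");hsv=cv2.cvtColor(im,cv2.COLOR_BGR2HSV).astype(int);S,V=hsv[...,1],hsv[...,2]
def cc(mask,u0,v0,u1,v1,mn):
    l,n=nd.label(mask[v0:v1,u0:u1]);out=[]
    for i in range(1,n+1):
        vv,uu=np.nonzero(l==i)
        if len(vv)>=mn: out.append((len(vv),(uu.mean()+u0).round(2),(vv.mean()+v0).round(2),uu.min()+u0,uu.max()+u0,vv.min()+v0,vv.max()+v0))
    return out
print("bright",cc((S<60)&(V>165),250,195,305,245,4))
print("dark",cc((V<75),310,195,340,230,4))
vv,uu=np.nonzero(((S<75)&(V>130))[215:245,252:289]);P=np.array([onz("top",(u+252,v+215),.157)[:2] for u,v in zip(uu,vv)])
mu=P.mean(0);w=np.linalg.svd(P-mu)[2][0];w=w*np.sign(-w[1]);t=(P-mu)@w;print("blade n",len(P),mu,"yaw",np.arctan2(w[1],w[0]),"tip",mu+w*t.max(),"width",np.ptp((P-mu)@[-w[1],w[0]]))
print("hole",hsv[224,285],hsv[226,283],hsv[226,286],hsv[225,280])
for s in (0,.09):
  pass
hs=cv2.cvtColor(cv2.imread("pics/scene2.png"),cv2.COLOR_BGR2HSV).astype(int)
print("handle",cc((hs[...,1]>170)&(hs[...,2]>60)&(hs[...,2]<170),262,205,300,262,10))
```

```text
bright [(21, np.float64(290.67), np.float64(214.81), np.int64(289), np.int64(292), np.int64(212), np.int64(218)), (151, np.float64(268.17), np.float64(229.74), np.int64(253), np.int64(283), np.int64(223), np.int64(236)), (20, np.float64(295.6), np.float64(230.85), np.int64(294), np.int64(297), np.int64(228), np.int64(234))]
dark []
blade n 192 [0.55446049 0.12259726] yaw -1.2147721479816715 tip [0.57266528 0.07364263] width 0.025011207930139757
hole [ 15 146 112] [ 17  48 193] [ 15 145 111] [ 16  47 191]
handle []
```

Run:
```python
from h import *
from scipy import ndimage as nd
im=cv2.imread("pics/top2.png");hsv=cv2.cvtColor(im,cv2.COLOR_BGR2HSV).astype(int);S,V=hsv[...,1],hsv[...,2]
l,n=nd.label(((S<60)&(V>165))[195:245,250:305]);k=l[230-195,268-250];vv,uu=np.nonzero(l==k)
for z in(.155,):
    P=np.array([onz("top",(u+250,v+195),z)[:2] for u,v in zip(uu,vv)]);mu=P.mean(0);w=np.linalg.svd(P-mu)[2][0];w*=np.sign(-w[1]);t=(P-mu)@w
    print("blade",mu,"yaw",np.arctan2(w[1],w[0]),"tip",mu+w*(t.max()+.001))
A=onz("top",(290.67,214.81),.09)[:2];B=onz("top",(295.6,230.85),.09)[:2];d=A-B;print("labels",A,B,"mid",(A+B)/2,"yaw",np.arctan2(d[1],d[0])-np.pi/2,np.linalg.norm(d))
# grooves: local dark
g=cv2.cvtColor(im,cv2.COLOR_BGR2GRAY).astype(float);bl=cv2.GaussianBlur(g,(0,0),5);m=(g<bl-12)[200:226,316:332]
vv,uu=np.nonzero(m);G=onz("top",(uu.mean()+316,vv.mean()+200),.09)[:2];print("grooves",len(vv),uu.mean()+316,vv.mean()+200,G)
e=G-(A+B)/2;print("axis yaw",np.arctan2(e[1],e[0]),np.linalg.norm(e))
hs=cv2.cvtColor(cv2.imread("pics/scene2.png"),cv2.COLOR_BGR2HSV).astype(int)
for p in((280,235),(277,245),(275,250),(272,253),(271,256)):print(p,hs[p[1],p[0]])
```

```text
blade [0.55360353 0.12493697] yaw -1.271329412266707 tip [0.56445042 0.08980557]
labels [0.59784111 0.07596584] [0.55811821 0.06421444] mid [0.57797966 0.07009014] yaw -1.2831656071543236 0.041424686130787924
grooves 110 324.0090909090909 211.45454545454547 [ 0.60497943 -0.00583093]
axis yaw -1.2291152150563194 0.0805791340199307
(280, 235) [ 13 157  91]
(277, 245) [ 13 154  91]
(275, 250) [ 14 163  94]
(272, 253) [ 13 155  94]
(271, 256) [ 14 137 181]
```

Run:
```python
from h import *
for z in(.13,.14,.15,.16):print(z,"butt",proj("scene",[.514,.2563,z]).round(1),"mid",proj("scene",[.5270,.2134,z]).round(1))
im=cv2.imread("pics/scene2.png");cv2.imwrite("pics/h2.png",cv2.resize(im[200:270,240:320],None,fx=8,fy=8,interpolation=cv2.INTER_NEAREST))
```

```text
0.13 butt [271.7 264.7] mid [281.6 246. ]
0.14 butt [271.2 259.6] mid [281.2 241. ]
0.15 butt [270.6 254.4] mid [280.8 236. ]
0.16 butt [270.1 249.2] mid [280.4 230.9]
```

View pics/h2.png

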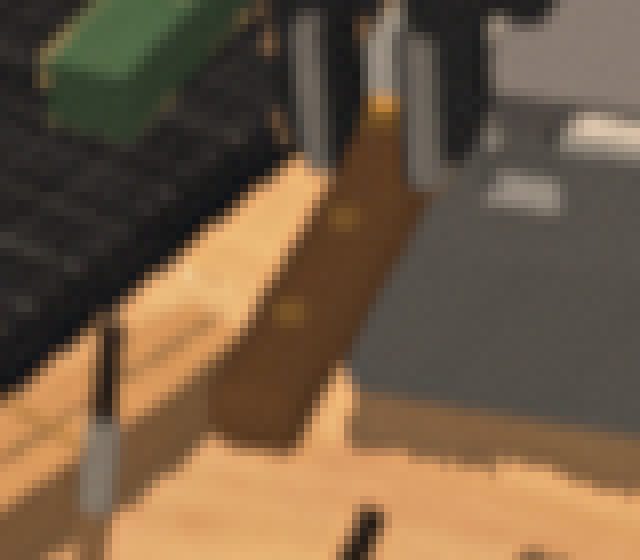

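```bash
echo '[[0,0.007,0.02,0,0,0],[0,0,0.03,0,0,0],[0,0,0.025,0,0,0],[0,0,0.008,0,0,0],[0,0,0,0,0,0]]' > m.json && python3 shift.py m.json
python3 - <<'E'
from h import *
from scipy import ndimage as nd
o=env.get_obs();M=R.from_quat(o["ee_rot"]).as_matrix();print(o["position"],M.round(3).tolist())
im=env.capture("top");cv2.imwrite("pics/top3.png",im);hsv=cv2.cvtColor(im,cv2.COLOR_BGR2HSV).astype(int);S,V=hsv[...,1],hsv[...,2]
l,n=nd.label(((S<60)&(V>165))[195:245,250:305])
for i in range(1,n+1):
    vv,uu=np.nonzero(l==i)
    if len(vv)<8:continue
    z=.075 if uu.min()+250<285 else .09
    P=np.array([onz("top",(u+250,v+195),z)[:2] for u,v in zip(uu,vv)]);mu=P.mean(0);w=np.linalg.svd(P-mu)[2][0];w=w*np.sign(-w[1]);t=(P-mu)@w;e=P[t.argmax()]
    d=mu-[.5752,.078];print(len(vv),uu.min()+250,uu.max()+250,mu,"lat",d@[.958,.287],"yaw",np.arctan2(w[1],w[0]),"tip along",t.max()+.001+d@[.287,-.958])
E
```

```text
t: 9.6
position: [0.5425, 0.1826, 0.0767]
ee_rot: [0.596, 0.803, -0.001, -0.001]
wrist_force: [0.1, -0.4, -0.9]
grip_width: 0.0142
grasp_force: 88.3
[0.54253145 0.18262236 0.07669149] [[-0.289, 0.957, -0.003], [0.957, 0.289, -0.001], [-0.0, -0.003, -1.0]]
21 289 292 [0.59784535 0.07597466] lat 0.021112971613924884 yaw -2.8521934375054925 tip along 0.017975154159563522
130 257 285 [0.55857675 0.12597981] lat -0.0021548706541248564 yaw -1.2699206218363985 tip along -0.014323993636943505
20 294 297 [0.55812121 0.06421518] lat -0.020317721398007554 yaw -2.8431737241722876 tip along 0.017714892693578788
```

```bash
echo '[[0,0.002,-0.0012,0,0,0],[0,0,0,0,0,0],[-0.013,0,0,0,0,0],[-0.012,0,0,0,0,0],[0,0,0,0,0,0]]' > m.json && python3 shift.py m.json; echo '[[-0.012,0,0,0,0,0],[-0.012,0,0,0,0,0],[-0.005,0,0,0,0,0],[0,0,0,0,0,0]]' > m.json && python3 shift.py m.json
```

```text
t: 10.15
position: [0.5535, 0.1577, 0.0793]
ee_rot: [0.597, 0.802, -0.0, 0.0]
wrist_force: [-0.4, 0.6, -0.7]
grip_width: 0.0138
grasp_force: 88.3
t: 10.55
position: [0.5615, 0.1309, 0.0789]
ee_rot: [0.597, 0.802, -0.0, -0.0]
wrist_force: [0.0, 0.1, -1.1]
grip_width: 0.0138
grasp_force: 88.3
```

```bash
echo '[[0,0,0.002,0,0,0],[0.0002,0,0.0028,0,-0.05,0],[0.0002,0,0.0028,0,-0.05,0],[0.0002,0,0.0028,0,-0.05,0],[0.0002,0,0.0028,0,-0.05,0]]' > m.json && python3 shift.py m.json; echo '[[0.0002,0,0.0028,0,-0.05,0],[0.0002,0,0.0028,0,-0.05,0],[0,0,0,0,0,0]]' > m.json && python3 shift.py m.json
python3 - <<'E'
from h import *
im=env.capture("scene");cv2.imwrite("pics/s4.png",im)
E
```

```text
t: 11.05
position: [0.5612, 0.132, 0.0658]
ee_rot: [0.593, 0.799, -0.06, 0.081]
wrist_force: [0.1, -0.2, -2.3]
grip_width: 0.0139
grasp_force: 88.3
t: 11.35
position: [0.5608, 0.1324, 0.0595]
ee_rot: [0.588, 0.795, -0.089, 0.12]
wrist_force: [-0.3, 1.6, 1.0]
grip_width: 0.0142
grasp_force: 88.5
```

```bash
echo '[[0.0002,0,0.0028,0,-0.05,0],[0.0002,0,0.0028,0,-0.05,0],[0,0,0,0,0,0]]' > m.json && python3 shift.py m.json
python3 - <<'E'
from h import *
a=cv2.imread("pics/top3.png");im=env.capture("top");cv2.imwrite("pics/top5.png",im);s=env.capture("scene");cv2.imwrite("pics/s5.png",s)
print(cv2.absdiff(a,im)[195:240,296:345].mean())
cv2.imwrite("pics/c5.png",np.hstack([cv2.resize(im[185:255,250:350],(500,350),interpolation=3),cv2.resize(s[180:265,250:350],(300,255),interpolation=3).repeat(1,0)[:255].__class__(0) if 0 else cv2.copyMakeBorder(cv2.resize(s[180:265,270:345],(300,340),interpolation=3),0,10,0,0,0)]))
E
```

```text
t: 11.7
position: [0.5618, 0.1305, 0.0545]
ee_rot: [0.584, 0.787, -0.118, 0.159]
wrist_force: [-1.1, 1.6, 2.1]
grip_width: 0.0142
grasp_force: 88.7
14.875132275132275
```

View pics/c5.png

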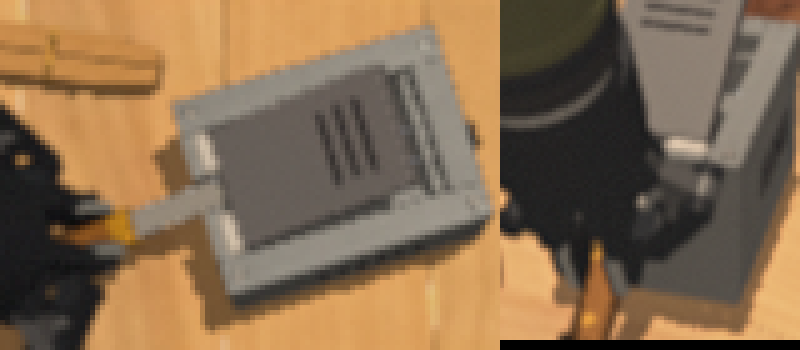

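The cover has snapped up and leans on the blade, with its front edge near (215,190) in the left pane. A gap shows at the far end, near (420,130). I'll level the bar, withdraw it and look again.

```bash
echo '[[-0.0004,0,-0.0056,0,0.1,0],[-0.0004,0,-0.0056,0,0.1,0],[-0.0004,0,-0.0056,0,0.1,0],[-0.0004,0,-0.0056,0,0.1,0],[0,0,0,0,0,0]]' > m.json && python3 shift.py m.json;  echo '[[0.02,0,0,0,0,0],[0.02,0,0,0,0,0],[0.02,0,0,0,0,0],[0.015,0,0,0,0,0],[0,0,0,0,0,0]]' > m.json && python3 shift.py m.json
python3 - <<'E'
from h import *
im=env.capture("top");cv2.imwrite("pics/top6.png",im);s=env.capture("scene");cv2.imwrite("pics/s6.png",s)
print(env.get_obs()["joints"].round(2))
cv2.imwrite("pics/c6.png",np.hstack([cv2.resize(im[185:255,250:350],(450,315),interpolation=3),cv2.resize(s[170:240,270:350],(350,315),interpolation=3)]))
E
```

```text
t: 12.3
position: [0.5626, 0.1306, 0.0784]
ee_rot: [0.598, 0.801, 0.001, 0.001]
wrist_force: [0.4, -0.3, -1.0]
grip_width: 0.0139
grasp_force: 88.4
t: 12.8
position: [0.5382, 0.207, 0.0765]
ee_rot: [0.595, 0.804, -0.0, 0.0]
wrist_force: [0.4, 0.1, 0.2]
grip_width: 0.0138
grasp_force: 88.4
[ 0.36  0.45 -0.27  0.85 -0.    1.64]
```

View pics/c6.png

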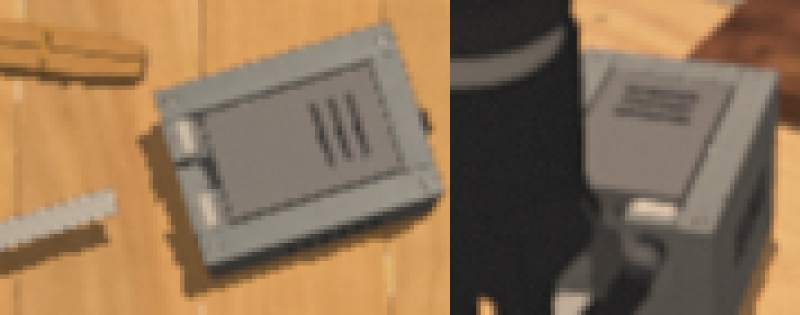

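The left pane shows the blade clear of the notch with its tip at (115,200), and the cover back near the frame. I can't tell by eye whether the front edge is up. I'll check numerically by comparing scene frames from before and after.

Run:
```python
from h import *
c=np.array([.594,.0128,0]);x=np.array([.287,-.958,0]);y=np.array([.958,.287,0])
P=lambda a,b,z:c+x*a+y*b+np.array([0,0,z])
for nm,f0,f1,cam in(("scene","scene0","s6","scene"),("top","top3","top6","top")):
    A=cv2.cvtColor(cv2.imread(f"pics/{f0}.png"),6);B=cv2.cvtColor(cv2.imread(f"pics/{f1}.png"),6)
    pts=[];lab=[]
    for l,p in(("frame far -y",P(.068,-.05,.09)),("frame near -y",P(-.068,-.05,.09)),("frame far +y",P(.068,.05,.09)),("groove c",P(.02,0,.09)),("groove -y",P(.02,-.02,.09)),("cov far -y",P(.05,-.03,.09)),("cov front -y",P(-.047,-.03,.09)),("cov front+y",P(-.047,.03,.09))):
        pts.append(proj(cam,p));lab.append(l)
    pts=np.array(pts,np.float32).reshape(-1,1,2);q,st,e=cv2.calcOpticalFlowPyrLK(A,B,pts,None,winSize=(13,13),maxLevel=1)
    for l,a,b,s,er in zip(lab,pts[:,0],q[:,0],st[:,0],e[:,0]):print(nm,l,a.round(1),(b-a).round(2),s,er.round(1))
for l,a,z in(("front",-.047,.012),("groove",.02,.0035)):print(l,"expected shift scene",(proj("scene",P(a,0,.09+z))-proj("scene",P(a,0,.09))).round(1),"top",(proj("top",P(a,0,.09+z))-proj("top",P(a,0,.09))).round(1))
```

```text
scene frame far -y [344.7 183.2] [ 0.84 -0.57] 1 6.5
scene frame near -y [329.8 218.9] [0.1  0.58] 1 6.7
scene frame far +y [300.4 177.6] [ -81.27 -108.15] 1 71.3
scene groove c [316.5 191.6] [2.04 0.08] 1 10.0
scene groove -y [325.8 192.9] [-0.35  0.05] 1 9.9
scene cov far -y [333.8 186.2] [-0.17 -0.37] 1 9.1
scene cov front -y [322.4 211.3] [-0.04 -0.13] 1 10.1
scene cov front+y [292.9 207.1] [15.69  3.39] 1 25.8
top frame far -y [349.2 227. ] [ 0.02 -0.01] 1 0.6
top frame near -y [296.  243.8] [-0. -0.] 1 0.6
top frame far +y [336.6 188.7] [0.02 0.01] 1 0.5
top groove c [324.3 213.6] [ 0.23 -0.64] 1 3.1
top groove -y [326.7 221.3] [ 0.51 -0.23] 1 2.8
top cov far -y [339.7 221.5] [-0.06  0.03] 1 1.5
top cov front -y [301.8 233.3] [ 0.1  -0.05] 1 1.7
top cov front+y [294.5 210.2] [0.08 0.  ] 1 1.6
front expected shift scene [-0.2 -5.1] top [-0.2 -0.7]
groove expected shift scene [-0.  -1.4] top [ 0.  -0.2]
```

Run:
```python
from h import *
from scipy.ndimage import map_coordinates as mc
c=np.array([.594,.0128,0]);x=np.array([.287,-.958,0]);y=np.array([.958,.287,0])
P=lambda a,b,z=.09:c+x*a+y*b+np.array([0,0,z])
def prof(cam,f,pts):
    g=cv2.cvtColor(cv2.imread(f"pics/{f}.png"),6).astype(float);q=np.array([proj(cam,p) for p in pts]);return mc(g,[q[:,1],q[:,0]],order=1).round(0).astype(int)
for b in(-.022,-.027):
    pts=[P(a,b) for a in np.arange(-.07,.061,.004)]
    for cam,fs in(("scene",("scene0","s6")),("top",("top0","top3","top5","top6"))):
        for f in fs:print(b,f,*prof(cam,f,pts))
pts=[P(-.03,b) for b in np.arange(-.052,.053,.003)]
for f in("top0","top3","top5","top6"):print("across",f,*prof("top",f,pts))
for f in("scene0","s6"):print("across",f,*prof("scene",f,pts))
```

```text
-0.022 scene0 147 177 165 109 103 115 116 115 115 116 115 116 115 116 115 116 116 115 110 110 108 110 113 112 112 115 115 114 117 126 130 126 111
-0.022 s6 159 192 180 117 107 124 127 126 126 126 126 126 126 126 126 125 126 125 120 121 124 124 123 122 122 125 125 124 126 136 142 138 120
-0.022 top0 106 130 159 168 124 100 116 117 118 117 117 116 118 117 116 116 116 117 117 117 117 117 118 117 118 117 118 119 119 104 110 132 132
-0.022 top3 114 141 170 180 134 107 125 125 125 125 126 125 126 124 125 125 126 126 125 126 127 126 125 125 126 126 127 127 127 113 118 140 142
-0.022 top5 116 143 174 175 103 95 96 96 96 97 97 97 97 97 97 96 97 97 95 96 95 97 96 93 95 93 85 71 114 106 117 143 144
-0.022 top6 114 140 170 179 134 110 117 125 125 125 126 125 126 125 125 125 125 125 126 125 126 124 126 126 126 125 127 127 127 124 123 141 143
-0.027 scene0 149 176 160 109 104 116 116 117 116 116 116 116 115 116 116 117 116 116 116 116 116 116 116 115 115 115 113 110 118 127 132 130 113
-0.027 s6 162 192 174 113 108 126 128 127 127 127 127 127 127 127 126 127 127 127 126 127 127 127 127 126 126 125
[... 754 characters left out ...]
39 141 140 141 132 102 115 126 126 126 125 125 125 123 124 124 124 125 124 124 124 124 124 123 124 111 103 133 139 138 136 136 147
across top5 64 112 142 144 142 142 135 91 73 93 97 97 96 96 96 96 96 96 96 96 96 96 97 97 96 97 97 96 104 128 142 141 139 138 150
across top6 62 110 139 140 140 140 132 102 115 126 126 126 124 124 125 124 124 124 124 124 124 123 124 124 124 123 124 110 105 133 139 137 136 135 147
across scene0 96 129 131 131 131 127 96 106 117 116 115 115 116 115 116 116 115 116 116 115 114 115 115 115 115 115 109 98 123 131 130 132 133 105 42
across s6 104 141 143 143 144 139 104 114 127 125 126 126 126 126 126 127 127 126 126 126 126 126 127 125 80 30 32 32 34 33 34 34 35 35 36
```

The top frame after the pry matches the pre-pry frame, so the cover closed again as I levelled the bar. I'll re-insert and tip in small steps, checking the cover's shading after each one.

```bash
cat > chk.py <<'E'
from h import *
from scipy.ndimage import map_coordinates as mc
import sys
c=np.array([.594,.0128,0]);x=np.array([.287,-.958,0]);y=np.array([.958,.287,0])
P=lambda a,b,z=.09:c+x*a+y*b+np.array([0,0,z])
o=env.get_obs();im=env.capture("top");cv2.imwrite(f"pics/k{sys.argv[1]}.png",im);g=cv2.cvtColor(im,6).astype(float);M=env.camera_model("top")
def pr(pts):
    q=np.array([proj("top",p,M) for p in pts]);return mc(g,[q[:,1],q[:,0]],order=1).round(0).astype(int)
print("F",o["wrist_force"].round(1),"z",o["position"].round(4),"brightness",pr([P(a,0) for a in(-.03,-.02,-.01,0)]).mean())
print(" far",*pr([P(a,-.02) for a in np.arange(.02,.06,.003)])," front",*pr([P(a,-.02) for a in np.arange(-.064,-.03,.003)]))
E
echo '[[0,0,-0.002,0,0,0],[-0.025,0,0,0,0,0],[-0.025,0,0,0,0,0],[-0.025,0,0,0,0,0],[-0.004,0,0,0,0,0]]' > m.json && python3 shift.py m.json; echo '[[0,0,0.0015,0,0,0],[0.0002,0,0.0028,0,-0.05,0],[0.0002,0,0.0028,0,-0.05,0],[0,0,0,0,0,0]]' > m.json && python3 shift.py m.json;python3 chk.py 1;echo '[[0.0002,0,0.0028,0,-0.05,0],[0,0,0,0,0,0]]' > m.json && python3 shift.py m.json;python3 chk.py 2;echo '[[0.0002,0,0.0028,0,-0.05,0],[0,0,0,0,0,0]]' > m.json && python3 shift.py m.json;python3 chk.py 3
```

```text
t: 13.4
position: [0.5628, 0.1266, 0.0789]
ee_rot: [0.598, 0.802, -0.0, 0.001]
wrist_force: [-0.1, -0.3, -0.7]
grip_width: 0.0135
grasp_force: 88.4
t: 13.8
position: [0.5608, 0.1315, 0.0711]
ee_rot: [0.595, 0.803, -0.03, 0.04]
wrist_force: [-0.0, 1.0, -1.8]
grip_width: 0.014
grasp_force: 88.5
F [-0.   1.  -1.8] z [0.5608 0.1315 0.0711] brightness 125.25
 far 118 125 128 124 124 127 127 128 126 100 117 140 143 144  front 148 183 181 146 110 108 125 126 125 125 127 126
t: 14.05
position: [0.5616, 0.1306, 0.0687]
ee_rot: [0.594, 0.801, -0.045, 0.06]
wrist_force: [-0.0, 1.0, 0.5]
grip_width: 0.0137
grasp_force: 88.5
F [-0.   1.   0.5] z [0.5616 0.1306 0.0687] brightness 126.75
 far 128 127 129 128 123 125 129 129 129 122 127 141 143 144  front 149 184 183 148 120 106 124 128 127 127 126 127
t: 14.3
position: [0.5619, 0.1304, 0.0663]
ee_rot: [0.593, 0.799, -0.059, 0.08]
wrist_force: [-1.1, 0.7, 1.7]
grip_width: 0.0136
grasp_force: 88.9
F [-1.1  0.7  1.7] z [0.5619 0.1304 0.0663] brightness 126.25
 far 118 125 129 129 124 126 128 128 130 130 129 140 143 145  front 149 187 183 152 122 105 123 126 126 127 128 127
```

```bash
sed -i 's/print("F",/print("T",o["ft_torque"].round(2),"F",/' chk.py; echo '[[0.0002,0,0.0028,0,-0.05,0],[0,0,0,0,0,0]]' > m.json && python3 shift.py m.json;python3 chk.py 4;echo '[[0.0002,0,0.0028,0,-0.05,0],[0,0,0,0,0,0]]' > m.json && python3 shift.py m.json;python3 chk.py 5;echo '[[0.0002,0,0.0028,0,-0.05,0],[0,0,0,0,0,0]]' > m.json && python3 shift.py m.json;python3 chk.py 6
```

```text
t: 14.55
position: [0.5619, 0.1301, 0.0632]
ee_rot: [0.591, 0.797, -0.074, 0.099]
wrist_force: [-1.8, 2.0, 1.9]
grip_width: 0.0138
grasp_force: 88.8
T [0.64 0.23 0.01] F [-1.8  2.   1.9] z [0.5619 0.1301 0.0632] brightness 128.25
 far 130 128 131 129 123 127 130 128 130 126 127 140 144 145  front 158 190 174 137 118 103 123 129 129 128 128 129
t: 14.8
position: [0.5621, 0.1288, 0.0602]
ee_rot: [0.589, 0.794, -0.089, 0.12]
wrist_force: [-0.2, -0.2, 0.3]
grip_width: 0.0138
grasp_force: 88.7
T [0.27 0.06 0.07] F [-0.2 -0.2  0.3] z [0.5621 0.1288 0.0602] brightness 127.25
 far 118 124 127 127 122 123 127 126 126 114 123 140 143 145  front 150 186 178 134 122 105 117 130 130 130 129 129
t: 15.05
position: [0.5623, 0.1282, 0.0576]
ee_rot: [0.587, 0.791, -0.104, 0.139]
wrist_force: [-0.0, 0.5, 1.6]
grip_width: 0.014
grasp_force: 88.7
T [ 0.36  0.08 -0.03] F [-0.   0.5  1.6] z [0.5623 0.1282 0.0576] brightness 126.25
 far 107 111 124 120 117 122 124 124 124 113 123 141 144 145  front 150 185 174 130 119 100 115 127 128 128 127 127
```

```bash
cat >> chk.py <<'E'
s=env.capture("scene");cv2.imwrite(f"pics/ks{sys.argv[1]}.png",s);g=cv2.cvtColor(s,6).astype(float);M=env.camera_model("scene")
q=np.array([proj("scene",P(a,-.02),M) for a in np.arange(-.07,-.02,.0025)]);print(" scene front",*mc(g,[q[:,1],q[:,0]],order=1).round(0).astype(int))
q=np.array([proj("scene",P(-.04,b),M) for b in np.arange(-.05,-.0,.0025)]);print(" scene side",*mc(g,[q[:,1],q[:,0]],order=1).round(0).astype(int))
E
python3 chk.py 7; echo '[[-0.0002,0,-0.0028,0,0.05,0],[-0.0002,0,-0.0028,0,0.05,0],[0,0,0,0,0,0]]' > m.json && python3 shift.py m.json;python3 chk.py 8;echo '[[-0.0002,0,-0.0028,0,0.05,0],[-0.0002,0,-0.0028,0,0.05,0],[0,0,0,0,0,0]]' > m.json && python3 shift.py m.json;python3 chk.py 9
```

```text
T [ 0.4   0.18 -0.05] F [-0.6  1.9  1.4] z [0.5624 0.1282 0.0578] brightness 125.75
 far 108 111 124 120 117 122 124 125 124 117 124 141 144 145  front 150 185 174 130 119 98 115 129 128 129 128 128
 scene front 92 117 152 167 138 106 86 101 102 94 79 73 75 83 102 117 126 127 126 126
 scene side 132 144 143 142 143 143 122 81 66 74 74 75 75 76 77 75 74 75 75 70
t: 15.5
position: [0.5627, 0.1281, 0.0642]
ee_rot: [0.593, 0.796, -0.074, 0.1]
wrist_force: [-0.3, -0.5, -0.8]
grip_width: 0.0142
grasp_force: 88.4
T [ 0.3   0.05 -0.  ] F [-0.3 -0.5 -0.8] z [0.5627 0.1281 0.0642] brightness 127.75
 far 119 114 127 127 121 123 125 127 126 116 125 141 143 144  front 148 185 179 139 127 107 116 130 130 130 129 128
 scene front 56 57 56 55 56 64 76 86 90 90 88 87 94 109 121 126 126 125 125 125
 scene side 131 144 143 141 128 93 64 59 61 70 81 88 94 97 98 94 90 81 54 40
t: 15.9
position: [0.562, 0.1295, 0.0689]
ee_rot: [0.595, 0.8, -0.045, 0.06]
wrist_force: [0.0, -0.8, -0.8]
grip_width: 0.0139
grasp_force: 88.4
T [ 0.15  0.03 -0.  ] F [ 0.  -0.8 -0.8] z [0.562  0.1295 0.0689] brightness 126.75
 far 119 115 126 126 122 123 126 126 125 115 124 140 142 143  front 150 184 178 138 125 108 116 130 129 129 129 129
 scene front 37 50 60 74 74 68 60 57 58 58 58 57 59 65 76 85 90 91 96 107
 scene side 132 144 143 142 125 80 78 84 87 76 62 61 59 57 57 57 60 58 44 35
```

```bash
echo '[[-0.0002,0,-0.0028,0,0.05,0],[-0.0002,0,-0.0028,0,0.05,0],[0,0,0,0,0,0]]' > m.json && python3 shift.py m.json;python3 chk.py 10;echo '[[-0.0002,0,-0.0028,0,0.05,0],[0,0,0,0,0,0]]' > m.json && python3 shift.py m.json;python3 chk.py 11; echo '[[0.008,0,0,0,0,0],[0.012,0,0,0,0,0],[0,0,0,0,0,0]]' > m.json && python3 shift.py m.json;python3 chk.py 12
```

```text
t: 16.3
position: [0.5618, 0.1301, 0.0743]
ee_rot: [0.597, 0.802, -0.015, 0.02]
wrist_force: [-0.2, -0.1, 0.1]
grip_width: 0.0142
grasp_force: 88.4
T [ 0.04 -0.01  0.02] F [-0.2 -0.1  0.1] z [0.5618 0.1301 0.0743] brightness 125.25
 far 116 112 124 124 120 121 124 124 124 113 123 138 142 143  front 147 183 177 136 124 106 115 128 128 127 127 126
 scene front 34 34 36 35 34 34 33 34 37 41 48 54 56 55 50 49 51 52 54 56
 scene side 131 143 142 143 141 117 63 35 35 34 35 37 56 79 79 74 83 88 90 91
t: 16.6
position: [0.5617, 0.1304, 0.077]
ee_rot: [0.596, 0.803, -0.0, 0.0]
wrist_force: [0.1, 0.5, -1.0]
grip_width: 0.0139
grasp_force: 88.4
T [-0.01 -0.02 -0.01] F [ 0.1  0.5 -1. ] z [0.5617 0.1304 0.077 ] brightness 124.75
 far 116 111 124 124 119 121 124 124 123 114 122 137 141 142  front 146 182 176 135 123 106 113 128 127 127 127 127
 scene front 34 35 34 35 35 35 35 36 35 33 33 34 35 36 37 39 38 37 39 40
 scene side 132 144 142 142 143 142 115 64 35 36 35 35 35 37 52 77 86 87 89 91
t: 17.0
position: [0.555, 0.1517, 0.077]
ee_rot: [0.595, 0.804, 0.0, -0.0]
wrist_force: [0.1, 0.1, -1.3]
grip_width: 0.0138
grasp_force: 88.4
T [-0.03  0.01  0.03] F [ 0.1  0.1 -1.3] z [0.555  0.1517 0.077 ] brightness 125.25
 far 116 112 124 125 119 122 125 125 123 114 123 139 141 142  front 147 182 177 137 124 106 114 127 128 127 127 127
 scene front 33 34 35 36 39 40 39 38 38 40 42 42 44 48 50 54 59 64 75 84
 scene side 132 143 142 142 143 140 101 54 44 47 43 36 44 56 58 58 60 72 88 88
```

```bash
echo '[[0.02,0,0,0,0,0],[0.02,0,0,0,0,0],[0.015,0,0,0,0,0],[0,0,0,0,0,0],[0,0,0,0,0,0]]' > m.json && python3 shift.py m.json;python3 chk.py 13; echo '[[0,0,-0.04,0,0,0],[0,0,-0.045,0,0,0],[0,0,-0.015,0,0,0],[0,0,0,0,0,0]]' > m.json && python3 shift.py m.json; python3 chk.py 14
python3 - <<'E'
from h import *
print(env.get_obs()["joints"].round(2))
E
```

```text
t: 17.6
position: [0.54, 0.2023, 0.0772]
ee_rot: [0.596, 0.803, -0.0, 0.0]
wrist_force: [0.5, -0.3, -1.0]
grip_width: 0.0138
grasp_force: 88.4
T [-0.05  0.02 -0.  ] F [ 0.5 -0.3 -1. ] z [0.54   0.2023 0.0772] brightness 125.75
 far 117 112 125 125 119 122 125 124 124 115 123 139 142 143  front 148 183 178 137 124 106 114 128 128 128 128 128
 scene front 161 184 198 190 153 124 107 102 90 77 72 77 90 109 121 125 126 125 125 125
 scene side 132 143 143 143 143 142 121 78 69 85 86 86 90 91 90 88 86 88 90 90
t: 18.1
position: [0.5424, 0.2024, 0.1804]
ee_rot: [0.597, 0.802, 0.003, 0.002]
wrist_force: [0.7, 0.3, -1.5]
grip_width: 0.014
grasp_force: 88.5
T [-0.    0.01  0.  ] F [ 0.7  0.3 -1.5] z [0.5424 0.2024 0.1804] brightness 124.5
 far 117 112 124 124 119 121 124 123 123 113 122 138 141 142  front 147 181 176 136 124 106 115 127 127 127 126 126
 scene front 159 182 196 189 152 123 106 101 89 77 70 75 88 107 119 124 125 123 123 123
 scene side 130 143 141 141 142 140 120 77 68 84 86 86 88 90 89 87 84 85 89 90
[ 0.36  0.37 -0.12  1.08 -0.    1.64]
```

The front face of the cover now shows and the signature held through the withdrawal, so the cover is up. Now putting the bar down.

```bash
echo '[[-0.04,0,0,0,0,0],[0,0,0,0,0,-0.15],[0,0,0,0,0,-0.15],[0,0,0,0,0,-0.15],[0,0,0,0,0,-0.15]]' > m.json && python3 shift.py m.json >/dev/null; echo '[[0,0,0,0,0,-0.15],[0,0,0,0,0,-0.15],[0,0,0,0,0,-0.15],[0,0,0,0,0,-0.15],[0,0,0,0,0,-0.15]]' > m.json && python3 shift.py m.json >/dev/null; echo '[[0,0,0,0,0,-0.15],[0,0,0,0,0,-0.03],[0,0,0,0,0,0],[0,0,0,0,0,0]]' > m.json && python3 shift.py m.json
python3 - <<'E'
from h import *
print(delta([.498,.1545,.013],down(np.radians(104.45))))
print("edge",onz("top",(265,290),0))
E
```

```text
t: 19.6
position: [0.551, 0.1638, 0.1762]
ee_rot: [-0.125, 0.992, -0.0, -0.001]
wrist_force: [0.2, 0.2, -0.3]
grip_width: 0.0137
grasp_force: 88.5
(array([0.0534, 0.0041, 0.1633]), array([-0.   , -0.002, -0.002]))
edge [0.41769943 0.14727932 0.        ]
```

```bash
echo '[[0.027,0.002,0.03,0,0,0],[0.026,0.002,0.04,0,0,0],[0,0,0.04,0,0,0],[0,0,0.03,0,0,0],[0,0,0.015,0,0,0]]' > m.json && python3 shift.py m.json; echo '[[0,0,0.005,0,0,0],[0,0,0.003,0,0,0],[0,0,0,0,0,0]]' > m.json && python3 shift.py m.json
```

```text
t: 20.1
position: [0.4967, 0.154, 0.0194]
ee_rot: [-0.125, 0.992, -0.0, -0.002]
wrist_force: [-0.4, 0.3, -0.8]
grip_width: 0.0138
grasp_force: 88.5
t: 20.4
position: [0.4998, 0.1549, 0.0147]
ee_rot: [-0.126, 0.992, 0.0, 0.001]
wrist_force: [-0.2, 0.6, -1.4]
grip_width: 0.0141
grasp_force: 88.5
```

```bash
echo '[[0,0,0.002,0,0,0],[0,0,0.001,0,0,0],[0,0,0,0,0,0]]' > m.json && python3 shift.py m.json; echo '[[0,0,0,0,0,0],[0,0,0,0,0,0],[0,0,0,0,0,0]]' > m.json && python3 shift.py m.json .05 ; echo '[[0,0,-0.04,0,0,0],[0,0,-0.045,0,0,0],[0,0,-0.045,0,0,0],[0,0,-0.03,0,0,0],[0,0,0,0,0,0]]' > m.json && python3 shift.py m.json .085; python3 chk.py 15
python3 - <<'E'
from h import *
from scipy import ndimage as nd
hsv=cv2.cvtColor(cv2.imread("pics/k15.png"),cv2.COLOR_BGR2HSV).astype(int);S,V=hsv[...,1],hsv[...,2]
l,n=nd.label(((S<60)&(V>165))[205:290,235:285])
for i in range(1,n+1):
    vv,uu=np.nonzero(l==i)
    if len(vv)>20:
        P=np.array([onz("top",(u+235,v+205),.008)[:2] for u,v in zip(uu,vv)]);c,s,a=cv2.minAreaRect(P.astype(np.float32));print(len(vv),c,s,a)
# grasp: cover raised at front; grip axis box y
print(delta([*P.mean(0),.2],down(-1.28+np.pi/2))[1])
E
```

```text
t: 20.7
position: [0.5001, 0.155, 0.012]
ee_rot: [-0.126, 0.992, 0.0, 0.001]
wrist_force: [0.6, 0.5, 2.3]
grip_width: 0.0137
grasp_force: 88.8
t: 21.0
position: [0.4991, 0.1547, 0.0112]
ee_rot: [-0.126, 0.992, -0.0, -0.0]
wrist_force: [-0.7, 0.4, 0.5]
grip_width: 0.0497
grasp_force: 0.0
t: 21.5
position: [0.5025, 0.1558, 0.1761]
ee_rot: [-0.126, 0.992, 0.001, 0.005]
wrist_force: [-0.1, 0.6, -0.4]
grip_width: 0.0848
grasp_force: 0.0
T [ 0.04  0.   -0.02] F [-0.1  0.6 -0.4] z [0.5025 0.1558 0.1761] brightness 125.5
 far 116 112 125 125 119 121 125 126 123 114 123 139 141 142  front 148 182 177 137 124 106 114 129 128 127 127 127
 scene front 148 175 194 187 152 123 105 100 88 76 70 75 88 106 119 123 124 124 123 123
 scene side 130 142 140 140 140 141 119 77 67 84 85 86 88 89 89 85 81 90 101 86Traceback (most recent call last):
  File "<stdin>", line 10, in <module>
NameError: name 'P' is not defined
```

```bash
echo '[[0,0,0,0,0,0.15],[0,0,0,0,0,0.15],[0,0,0,0,0,0.15],[0,0,0,0,0,0.15],[0,0,0,0,0,0.15]]' > m.json && python3 shift.py m.json .07 >/dev/null; echo '[[0,0,0,0,0,0.15],[0,0,0,0,0,0.15],[0,0,0,0,0,0.15],[0,0,0,0,0,0.15],[0,0,0,0,0,0.15]]' > m.json && python3 shift.py m.json >/dev/null; echo '[[0,0,0,0,0,0.03],[-0.04,0.015,0,0,0,0],[-0.04,0.015,0,0,0,0],[-0.04,0.015,0,0,0,0],[0,0,0,0,0,0]]' > m.json && python3 shift.py m.json
python3 - <<'E'
from h import *
print(delta([.584,.0463,.12],down(-1.28+np.pi/2)))
for z in(.14,.15,.16,.17):
    for s in(-1,1):print(z,proj("scene",np.array([.5368,.1809,z])+s*.012*np.array([.957,.29,0])).round(1))
hsv=cv2.cvtColor(env.capture("top"),cv2.COLOR_BGR2HSV).astype(int);S,V=hsv[...,1],hsv[...,2]
from scipy import ndimage as nd
l,n=nd.label(((S<60)&(V>165))[205:290,235:285])
for i in range(1,n+1):
    vv,uu=np.nonzero(l==i)
    if len(vv)>20:
        P=np.array([onz("top",(u+235,v+205),.008)[:2] for u,v in zip(uu,vv)]);c,s,a=cv2.minAreaRect(P.astype(np.float32));print("blade",len(vv),c,s,a)
E
```

```text
t: 23.1
position: [0.5794, 0.0491, 0.1696]
ee_rot: [0.597, 0.802, -0.001, 0.001]
wrist_force: [0.1, 0.7, 0.1]
grip_width: 0.0699
grasp_force: 0.0
(array([-0.0039,  0.0036,  0.0496]), array([-0.   ,  0.002, -0.001]))
0.14 [295.1 229.4]
0.14 [281.1 227.2]
0.15 [294.8 224.4]
0.15 [280.7 222.3]
0.16 [294.5 219.4]
0.16 [280.3 217.3]
0.17 [294.3 214.3]
0.17 [279.9 212.2]
blade 40 (0.5773338079452515, 0.1728089302778244) (0.025452380999922752, 0.010051200166344643) 14.19098949432373
```

```bash
echo '[[-0.004,0.0035,0.03,0,0,0],[0,0,0.03,0,0,0],[0,0,0.01,0,0,0],[0,0,0,0,0,0],[0,0,0,0,0,0]]' > m.json && python3 shift.py m.json; echo '[[0,0,0.003,0,0,0],[0,0,0.002,0,0,0],[0,0,0,0,0,0],[0,0,0,0,0,0]]' > m.json && python3 shift.py m.json
python3 - <<'E'
from h import *
o=env.get_obs();print(o["position"],o["wrist_force"]);print(delta([.584,.0463,.09],down(-1.28+np.pi/2)))
E
```

```text
t: 23.65
position: [0.5813, 0.0506, 0.1017]
ee_rot: [0.596, 0.803, 0.0, -0.0]
wrist_force: [0.3, 0.4, 0.6]
grip_width: 0.0701
grasp_force: 0.0
t: 24.05
position: [0.5817, 0.05, 0.0966]
ee_rot: [0.596, 0.803, 0.0, 0.0]
wrist_force: [-0.0, -0.4, -0.4]
grip_width: 0.07
grasp_force: 0.0
[0.58168499 0.05002754 0.0966061 ] [-0.03438085 -0.35025015 -0.40931014]
(array([-0.0042,  0.0011,  0.0066]), array([0.001, 0.   , 0.002]))
```

```bash
f(){ grep -E 'position|wrist'; }; echo '[[-0.004,0.001,0.003,0,0,0],[0,0,0,0,0,0],[0,0,0,0,0,0]]' > m.json && python3 shift.py m.json|f; echo '[[0,0,0.003,0,0,0],[0,0,0,0,0,0]]' > m.json && python3 shift.py m.json|f; echo '[[0,0,0.002,0,0,0],[0,0,0,0,0,0]]' > m.json && python3 shift.py m.json|f
```

```text
position: [0.5835, 0.0463, 0.093]
wrist_force: [0.8, 0.7, -0.3]
position: [0.5832, 0.0464, 0.0897]
wrist_force: [0.5, 0.2, 0.1]
position: [0.5833, 0.0465, 0.0878]
wrist_force: [0.3, 0.1, 0.8]
```

```bash
f(){ grep -E 'position|wrist'; }; echo '[[0,0,0.002,0,0,0],[0,0,0,0,0,0]]' > m.json && python3 shift.py m.json|f
```

```text
position: [0.5834, 0.0465, 0.0859]
wrist_force: [-0.1, -0.0, 0.6]
```

```bash
f(){ grep -E 'position|wrist'; }; echo '[[0,0,0.0015,0,0,0],[0,0,0,0,0,0]]' > m.json && python3 shift.py m.json|f;  echo '[[0,0,0.0015,0,0,0],[0,0,0,0,0,0]]' > m.json && python3 shift.py m.json|f
```

```text
position: [0.5834, 0.0465, 0.0845]
wrist_force: [0.5, 0.6, 0.9]
position: [0.5834, 0.0465, 0.083]
wrist_force: [-0.7, -0.5, 0.2]
```

```bash
f(){ grep -E 'position|wrist'; }; echo '[[0,0,0.0015,0,0,0],[0,0,0,0,0,0]]' > m.json && python3 shift.py m.json|f
```

```text
position: [0.5837, 0.0465, 0.0823]
wrist_force: [-0.8, 0.1, 4.3]
```

Contact with the frame at z ≈ 0.082. I'll raise a little and close on the cover's sides.

```bash
echo '[[0,0,-0.003,0,0,0],[0,0,0,0,0,0]]' > m.json && python3 shift.py m.json|grep -E 'pos|wrist'; echo '[[0,0,0,0,0,0],[0,0,0,0,0,0],[0,0,0,0,0,0],[0,0,0,0,0,0],[0,0,0,0,0,0]]' > m.json && python3 shift.py m.json 0.02 60;python3 chk.py 16
```

```text
position: [0.5839, 0.0465, 0.085]
wrist_force: [0.2, -0.9, -0.6]
t: 26.25
position: [0.584, 0.0466, 0.0853]
ee_rot: [0.596, 0.803, 0.0, 0.0]
wrist_force: [-1.0, 0.4, 5.1]
grip_width: 0.059
grasp_force: 67.0
T [ 0.05  0.28 -0.11] F [-1.   0.4  5.1] z [0.584  0.0466 0.0853] brightness 76.25
 far 72 71 66 64 87 116 124 123 122 113 121 137 140 141  front 77 76 75 76 76 76 76 77 77 76 77 76
 scene front 99 107 109 102 90 78 70 70 71 72 73 74 73 71 70 69 69 68 67 67
 scene side 110 89 75 75 77 84 98 96 72 68 73 73 73 73 73 74 74 73 73 73
```

```bash
echo '[[0,0,-0.006,0,0,0],[0,0,-0.008,0,0,0],[0,0,-0.015,0,0,0],[0,0,-0.025,0,0,0],[0,0,-0.03,0,0,0]]' > m.json && python3 shift.py m.json;echo '[[0,0,-0.03,0,0,0],[0,0,-0.03,0,0,0],[0,0,0,0,0,0],[0,0,0,0,0,0]]' > m.json && python3 shift.py m.json
python3 - <<'E'
from h import *
im=env.capture("top");cv2.imwrite("pics/t17.png",im);s=env.capture("scene");cv2.imwrite("pics/s17.png",s)
a=cv2.cvtColor(cv2.imread("pics/top6.png"),6);print(cv2.absdiff(a,cv2.cvtColor(im,6))[195:235,300:350].mean())
o=env.get_obs();print(o["joints"].round(2))
M=R.from_quat(o["ee_rot"]).as_matrix()
for yw in(-1.512,):print(delta([.612,-.2,.15],down(yw+np.pi/2)))
E
```

```text
t: 26.85
position: [0.5824, 0.0464, 0.1686]
ee_rot: [0.596, 0.803, -0.001, -0.001]
wrist_force: [0.3, -0.6, -0.9]
grip_width: 0.0587
grasp_force: 64.7
t: 27.25
position: [0.5839, 0.0465, 0.2293]
ee_rot: [0.596, 0.803, 0.001, 0.001]
wrist_force: [0.8, -0.3, -1.1]
grip_width: 0.0594
grasp_force: 64.8
35.5195
[ 0.08  0.37  0.01  1.21 -0.    1.36]
(array([-0.2444, -0.0429,  0.0774]), array([-0.002, -0.   ,  0.234]))
```

```bash
echo '[[-0.042,-0.0073,0.01,0,0,0],[-0.042,-0.0073,0.01,0,0,0],[-0.042,-0.0073,0.01,0,0,0],[-0.042,-0.0073,0.01,0,0,0],[-0.042,-0.0073,0.01,0,0,0]]' > m.json && python3 shift.py m.json; echo '[[0,0,0,0,0,0.12],[0,0,0,0,0,0.114],[0,0,0,0,-0.061,0],[0,0,0,0,-0.061,0],[0,0,0,0,0,0]]' > m.json && python3 shift.py m.json
python3 - <<'E'
from h import *
M=down(-1.512+np.pi/2)*R.from_rotvec([0,-.122,0]);t=np.array([.610,-.165,.05]);print(delta(t,M))
s=env.capture("scene");cv2.imwrite("pics/s18.png",s);im=env.capture("top");cv2.imwrite("pics/t18.png",im)
E
```

```text
t: 27.85
position: [0.6081, -0.1664, 0.1763]
ee_rot: [0.596, 0.803, -0.001, -0.002]
wrist_force: [-0.2, -0.5, -0.6]
grip_width: 0.0592
grasp_force: 64.7
t: 28.35
position: [0.6078, -0.1635, 0.1766]
ee_rot: [0.684, 0.727, -0.043, 0.043]
wrist_force: [0.7, 0.9, -0.7]
grip_width: 0.0594
grasp_force: 64.7
(array([0.0136, 0.0026, 0.1259]), array([-0.004, -0.001,  0.003]))
```

```bash
f(){ grep -E 'position|wrist'; }; echo '[[0.0045,0.0009,0.042,0,0,0],[0.0045,0.0009,0.042,0,0,0],[0.0045,0.0009,0.042,0,0,0],[0,0,0,0,0,0]]' > m.json && python3 shift.py m.json |f; echo '[[0.002,0,0.014,0,0,0],[0,0,0.007,0,0,0],[0,0,0,0,0,0],[0,0,0,0,0,0]]' > m.json && python3 shift.py m.json|f;echo '[[0,0,0.003,0,0,0],[0,0,0,0,0,0],[0,0,0,0,0,0]]' > m.json && python3 shift.py m.json|f
```

```text
position: [0.6062, -0.1661, 0.0454]
wrist_force: [-1.8, 1.3, -0.4]
position: [0.6129, -0.1678, 0.0322]
wrist_force: [-0.1, 0.8, -0.4]
position: [0.6123, -0.1678, 0.0283]
wrist_force: [0.2, 0.2, -1.1]
```

```bash
f(){ grep -E 'position|wrist'; }; echo '[[0,0,0.003,0,0,0],[0,0,0,0,0,0],[0,0,0,0,0,0]]' > m.json && python3 shift.py m.json|f; echo '[[0,0,0.002,0,0,0],[0,0,0,0,0,0]]' > m.json && python3 shift.py m.json|f; echo '[[0,0,0.002,0,0,0],[0,0,0,0,0,0]]' > m.json && python3 shift.py m.json|f;  echo '[[0,0,0.0015,0,0,0],[0,0,0,0,0,0]]' > m.json && python3 shift.py m.json|f
```

```text
position: [0.6119, -0.1681, 0.0247]
wrist_force: [0.5, -0.5, 0.2]
position: [0.612, -0.1684, 0.0226]
wrist_force: [-0.6, -0.1, -0.6]
position: [0.612, -0.1687, 0.0207]
wrist_force: [-0.1, 0.2, -0.7]
position: [0.612, -0.1688, 0.0193]
wrist_force: [0.2, 0.1, -0.8]
```

```bash
f(){ grep -E 'position|wrist'; }; echo '[[0.003,-0.001,0.0015,0,0,0],[0,0,0,0,0,0],[0,0,0,0,0,0]]' > m.json && python3 shift.py m.json|f; echo '[[0,0,0.0015,0,0,0],[0,0,0,0,0,0]]' > m.json && python3 shift.py m.json|f
python3 - <<'E'
from h import *
print(env.get_obs()["ft_torque"].round(2))
E
```

```text
position: [0.6123, -0.1672, 0.0189]
wrist_force: [-0.5, -3.1, 5.8]
position: [0.6123, -0.1672, 0.0189]
wrist_force: [-1.7, -0.9, 14.5]
[-0.45  0.87 -0.02]
```

```bash
f(){ grep -E 'position|wrist|width'; }; echo '[[0,0,-0.0015,0,0,0],[0,0,0,0,0,0]]' > m.json && python3 shift.py m.json|f; echo '[[0,0,0,0,0,0],[0,0,0,0,0,0],[0,0,0,0,0,0]]' > m.json && python3 shift.py m.json .078|f; echo '[[0,0,-0.01,0,0,0],[0,0,-0.02,0,0,0],[0,0,-0.04,0,0,0],[0,0,-0.045,0,0,0],[0,0,-0.045,0,0,0]]' > m.json && python3 shift.py m.json|f; echo '[[0,0,0,0,0.061,0],[0,0,0,0,0.061,0],[0.045,0,0,0,0,0],[0.045,0,0,0,0,0],[0.045,0,0,0,0,0]]' > m.json && python3 shift.py m.json|f
python3 - <<'E'
from h import *
from scipy import ndimage as nd
im=env.capture("top");cv2.imwrite("pics/t19.png",im);cv2.imwrite("pics/s19.png",env.capture("scene"))
hsv=cv2.cvtColor(im,cv2.COLOR_BGR2HSV).astype(int);S,V=hsv[...,1],hsv[...,2]
for n,mk,z in(("cover",(S<60)&(V>70)&(V<200),.033),("block",(S>140)&(V<140),.021)):
    l,k=nd.label(mk[175:255,362:435])
    for i in range(1,k+1):
        vv,uu=np.nonzero(l==i)
        if len(vv)>80:
            P=np.array([onz("top",(u+362,v+175),z)[:2] for u,v in zip(uu,vv)],np.float32);print(n,len(P),P.mean(0),cv2.minAreaRect(P))
print(hsv[205:230:4,385:415:5,2])
print(env.get_obs()["joints"].round(2),delta([.594,.0128,.2],down(0.2))[0])
E
```

```text
position: [0.6119, -0.1663, 0.0189]
wrist_force: [0.2, -0.8, 8.7]
grip_width: 0.059
position: [0.6103, -0.1657, 0.0168]
wrist_force: [0.1, -0.1, -0.3]
grip_width: 0.078
position: [0.6093, -0.1462, 0.1782]
wrist_force: [1.2, -0.1, 0.1]
grip_width: 0.078
position: [0.6017, -0.0112, 0.177]
wrist_force: [0.6, -0.2, -0.5]
grip_width: 0.0779
cover 890 [ 0.61268777 -0.19785716] ((0.6131533980369568, -0.19686077535152435), (0.061855994164943695, 0.10437779873609543), 3.57889986038208)
block 436 [ 0.6613348  -0.19675064] ((0.6614648103713989, -0.19628168642520905), (0.02823047898709774, 0.11068520694971085), 3.75768780708313)
block 549 [ 0.5654779 -0.2020537] ((0.5656311511993408, -0.20254431664943695), (0.03516969457268715, 0.11125744134187698), 4.622696876525879)
[[133 132 133 133 131 102]
 [133 132 133 133 121 133]
 [133 133 134 133 113 133]
 [134 134 133 133 121 133]
 [134 135 135 136 134 109]
 [104  84 113  94 114 120]
 [104 126 106  99  96 101]]
[-0.01  0.42 -0.05  1.11  0.    1.49] [ 0.0203 -0.0059 -0.0229]
```

The cover lies flat with its centre at about (0.613, -0.200), against a block centre of (0.612, -0.200). Its measured size is 62 × 104 mm with the tabs. Now the knob.

```bash
echo '[[0,0,0,0,0,-0.15],[0,0,0,0,0,-0.15],[0,0,0,0,0,-0.15],[0,0,0,0,0,-0.15],[0,0,0,0,0,-0.15]]' > m.json && python3 shift.py m.json .035 >/dev/null; echo '[[0,0,0,0,0,-0.15],[0,0,0,0,0,-0.15],[0,0,0,0,0,-0.15],[0,0,0,0,0,-0.15],[0,0,0,0,0,-0.15]]' > m.json && python3 shift.py m.json >/dev/null; echo '[[0,0,0,0,0,-0.15],[0,0,0,0,0,-0.15],[0,0,0,0,0,-0.15],[0,0,0,0,0,-0.15],[0,0,0,0,0,-0.15]]' > m.json && python3 shift.py m.json
python3 - <<'E'
from h import *
M=down(.727+np.pi/2);print(delta([.594,.0128,.1],M),env.get_obs()["joints"].round(2))
E
```

```text
t: 34.05
position: [0.6018, -0.0126, 0.1768]
ee_rot: [-0.363, 0.932, -0.0, -0.0]
wrist_force: [-0.1, -0.4, -0.7]
grip_width: 0.0355
grasp_force: 0.0
(array([-0.0114,  0.024 ,  0.0768]), array([-0.   , -0.   ,  0.017])) [-0.02  0.42 -0.05  1.11 -0.   -0.76]
```

```bash
f(){ grep -E 'position|wrist|width'; }; echo '[[-0.0055,0.012,0,0,0,0.017],[-0.006,0.012,0.03,0,0,0],[0,0,0.035,0,0,0],[0,0,0,0,0,0],[0,0,0,0,0,0]]' > m.json && python3 shift.py m.json|f
python3 - <<'E'
from h import *
M=down(.727+np.pi/2);print(delta([.594,.0128,.064],M))
E
```

```text
position: [0.594, 0.0132, 0.1116]
wrist_force: [0.2, -0.1, 0.4]
grip_width: 0.0353
(array([ 0.0002, -0.0003,  0.0476]), array([ 0.001, -0.001, -0.006]))
```

```bash
f(){ grep -E 'position|wrist|width|grasp'; }; echo '[[0,0,0.025,0,0,0],[0,0,0.012,0,0,0],[0,0,0.006,0,0,0],[0,0,0,0,0,0]]' > m.json && python3 shift.py m.json|f; echo '[[0,0,0.003,0,0,0],[0,0,0,0,0,0]]' > m.json && python3 shift.py m.json|f;echo '[[0,0,0,0,0,0],[0,0,0,0,0,0],[0,0,0,0,0,0],[0,0,0,0,0,0]]' > m.json && python3 shift.py m.json 0 40|f
```

```text
position: [0.5944, 0.0134, 0.0685]
wrist_force: [-0.7, -0.1, 0.1]
grip_width: 0.0346
grasp_force: 0.0
position: [0.595, 0.0136, 0.066]
wrist_force: [-0.1, -0.3, -0.2]
grip_width: 0.0351
grasp_force: 0.0
position: [0.5934, 0.0153, 0.0661]
wrist_force: [-2.8, 4.3, 4.8]
grip_width: 0.0107
grasp_force: 39.7
```

```bash
f(){ grep -E 'position|wrist|width|grasp|ee'; }; t(){ python3 - <<'E'
from h import *
o=env.get_obs();y=R.from_quat(o["ee_rot"]).as_matrix()[:,1];print("yaw",np.arctan2(y[1],y[0]).round(3),"T",o["ft_torque"].round(3))
E
}; t; echo '[[0,0.003,0,0,0,0],[0,0,0,0,0,0]]' > m.json && python3 shift.py m.json|f; t; echo '[[0,0,0,0,0,0.1],[0,0,0,0,0,0.1],[0,0,0,0,0,0.1],[0,0,0,0,0,0.1],[0,0,0,0,0,0]]' > m.json && python3 shift.py m.json|f; t
```

```text
yaw 2.293 T [0.82  0.66  0.034]
position: [0.5934, 0.0154, 0.0661]
ee_rot: [-0.353, 0.936, -0.001, 0.001]
wrist_force: [0.8, -2.1, 2.6]
grip_width: 0.0106
grasp_force: 39.7
yaw 2.292 T [-0.387 -0.127  0.064]
position: [0.5933, 0.0155, 0.0661]
ee_rot: [-0.16, 0.987, -0.0, 0.001]
wrist_force: [-0.6, -1.0, 4.7]
grip_width: 0.0105
grasp_force: 39.8
yaw 1.892 T [-0.349 -0.086  0.037]
```

```bash
f(){ grep -E 'position|wrist|width|grasp|ee'; }; t(){ python3 - <<'E'
from h import *
o=env.get_obs();y=R.from_quat(o["ee_rot"]).as_matrix()[:,1];print("yaw",np.arctan2(y[1],y[0]).round(3),"T",o["ft_torque"].round(3))
E
}; echo '[[0,0,0,0,0,0.1],[0,0,0,0,0,0.1],[0,0,0,0,0,0.1],[0,0,0,0,0,0.1],[0,0,0,0,0,0]]' > m.json && python3 shift.py m.json - 70|f; t;echo '[[0,0,0,0,0,0.05],[0,0,0,0,0,0.03],[0,0,0,0,0,0]]' > m.json && python3 shift.py m.json|f; t; echo '[[0,0,0,0,0,0.04],[0,0,0,0,0,0]]' > m.json && python3 shift.py m.json|f; t
```

```text
position: [0.5933, 0.0156, 0.0662]
ee_rot: [0.039, 0.999, -0.0, 0.001]
wrist_force: [0.1, -1.1, 5.7]
grip_width: 0.0097
grasp_force: 70.9
yaw 1.493 T [-0.315 -0.032  0.098]
position: [0.5933, 0.0156, 0.0662]
ee_rot: [0.078, 0.997, -0.0, 0.001]
wrist_force: [-0.2, -1.4, 5.9]
grip_width: 0.0093
grasp_force: 70.9
yaw 1.414 T [-0.226  0.008  0.129]
position: [0.5933, 0.0156, 0.0662]
ee_rot: [0.098, 0.995, -0.0, 0.001]
wrist_force: [0.3, -1.9, 5.0]
grip_width: 0.0093
grasp_force: 71.3
yaw 1.375 T [-0.281 -0.027  0.614]
```

The torque about z jumped from 0.13 to 0.61 N m at +0.92 rad, so the knob is on its stop. Releasing and lifting.

```bash
f(){ grep -E 't:|position|wrist|width'; }; echo '[[0,0,0,0,0,0],[0,0,0,0,0,0],[0,0,0,0,0,0]]' > m.json && python3 shift.py m.json .036|f; echo '[[0,0,-0.01,0,0,0],[0,0,-0.03,0,0,0],[0,0,-0.04,0,0,0],[0,0,-0.045,0,0,0],[0,0,-0.03,0,0,0]]' > m.json && python3 shift.py m.json|f; echo '[[0.05,0,0,0,0,0],[0.05,0,0,0,0,0],[0.05,0,0,0,0,0],[0.05,0,0,0,0,0],[0,0,0,0,0,0]]' > m.json && python3 shift.py m.json|f
python3 - <<'E'
from h import *
o=env.get_obs();print(o["position"],R.from_quat(o["ee_rot"]).as_matrix().round(2).tolist())
im=env.capture("top");cv2.imwrite("pics/t20.png",im);cv2.imwrite("pics/s20.png",env.capture("scene"))
g=cv2.cvtColor(im,6);c=proj("top",[.594,.0128,.074]);print(c)
u0,v0=int(c[0])-16,int(c[1])-12
print(g[v0:v0+26,u0:u0+34])
E
```

```text
t: 37.55
position: [0.5924, 0.0158, 0.0652]
ee_rot: [0.099, 0.995, -0.0, -0.0]
wrist_force: [0.2, -0.9, -0.2]
grip_width: 0.0355
t: 38.05
position: [0.5928, 0.0165, 0.2241]
ee_rot: [0.099, 0.995, 0.001, 0.001]
wrist_force: [0.9, -0.1, -0.7]
grip_width: 0.0364
t: 38.55
position: [0.3871, 0.0557, 0.2196]
ee_rot: [0.098, 0.995, -0.0, -0.005]
wrist_force: [0.2, 0.3, -0.6]
grip_width: 0.036
[0.38710275 0.05571359 0.21955109] [[-0.98, 0.2, -0.01], [0.2, 0.98, 0.0], [0.01, -0.0, -1.0]]
[316.46645262 216.96637581]
[[131 132 133 134 134 136 136 136 131 121 110 100  84  66  57  52  54  56
   58  63  88 103 106 107 108 123 134 134 105  67  83 117 102  71]
 [133 135 135 134 133 127 118 110  98  79  61  56  51  52  54  62  87 102
  106 108 122 135 135 135 135 136 135 136 120  87  75 112 119  87]
 [134 131 123 115 105  94  76  60  55  53  51  56  60  65  90 106 124 136
  135 135 135 136 137 136 135 135 135 136 136 102  66  99 128 105]
 [109 101  89  72  58  53  51  50  56  59  65  90 105 108 123 133 136 135
  134 135 136 136 136 135 134 133 135 138 136 105  65  83 122 120]
 [ 63  57  51  52  51  5
[... 2378 characters left out ...]
 134 133 133 134 133 133 133 134 132 123 107  76  48  44  45  45  45
   40  50  83 107 126 136 135 135 136 136 138 129 126 133 126 125]
 [132 133 133 133 134 133 133 134 133 134 133 131 116  99  89  81  82  93
  100 107 125 137 137 136 135 134 130 128 132 129 127 134 137 136]
 [131 132 132 132 134 133 134 134 134 135 135 135 134 134 127 121 122 129
  134 136 136 138 132 128 129 133 131 128 132 137 138 138 138 139]
 [131 131 132 133 132 134 134 134 135 134 134 135 136 136 135 136 133 136
  134 125 124 133 131 127 129 133 138 140 139 140 138 139 140 139]
 [132 132 131 132 133 134 135 135 135 134 135 134 136 134 133 135 127 125
  130 123 121 133 136 136 137 137 138 138 139 139 139 141 141 140]]
```

The knob bar lies at yaw ≈ 0.7, its rest direction, so it has sprung back. One last check on the bar and the bystanders.

Run:
```python
from h import *
a=cv2.cvtColor(cv2.imread("pics/s20.png"),cv2.COLOR_BGR2HSV).astype(int)
for n in("top","scene"):
    A=cv2.imread(f"pics/{n}0.png");B=cv2.imread("pics/%s20.png"%n[0]);d=(cv2.absdiff(cv2.GaussianBlur(A,(0,0),1),cv2.GaussianBlur(B,(0,0),1)).max(2)>35).astype(np.uint8)
    k,l,st,c=cv2.connectedComponentsWithStats(d);print(n,[s.tolist() for s in st[1:] if s[4]>15])
im=cv2.imread("pics/t20.png");hsv=cv2.cvtColor(im,cv2.COLOR_BGR2HSV).astype(int);S,V=hsv[...,1],hsv[...,2]
for nm,mk,z in(("blade",(S<70)&(V>150),.0095),("handle",(S>170)&(V<190),.012)):
    k,l,st,c=cv2.connectedComponentsWithStats(mk[200:300,235:285].astype(np.uint8))
    for i in range(1,k):
        if st[i,4]>25:
            vv,uu=np.nonzero(l==i);P=np.array([onz("top",(u+235,v+200),z)[:2] for u,v in zip(uu,vv)],np.float32);print(nm,st[i,4],cv2.minAreaRect(P))
```

```text
top [[377, 198, 43, 26, 940], [320, 201, 10, 3, 19], [297, 205, 19, 6, 31], [322, 207, 9, 14, 64], [309, 211, 15, 15, 173], [295, 221, 4, 6, 17], [252, 223, 11, 27, 87], [257, 251, 12, 19, 135], [245, 265, 87, 135, 7146], [319, 360, 13, 14, 127], [276, 378, 50, 19, 477], [288, 397, 53, 3, 78]]
scene [[380, 0, 77, 183, 8621], [572, 0, 68, 275, 11765], [335, 168, 34, 20, 379], [295, 190, 34, 20, 166], [305, 203, 19, 12, 163], [301, 211, 9, 11, 53], [270, 275, 7, 9, 52], [281, 278, 53, 16, 387], [613, 278, 8, 9, 51], [316, 293, 56, 14, 206], [523, 304, 100, 96, 4472]]
blade 132 ((0.553455114364624, 0.16699185967445374), (0.07411552220582962, 0.011886987835168839), 14.117088317871094)
handle 147 ((0.4836832880973816, 0.1496419608592987), (0.06153437867760658, 0.018021199852228165), 13.095572471618652)
```

```bash
python3 -c "
from bench import env
print(env.get_obs()['t']);print(env.sign_off())"
```

```text
38.65
the job is handed in; nothing more can be done
None
```

I handed the job in at 38.65 s: the cover was pried up (the first pry closed again, the second held) and lies flat on the middle of the block, the bar is flat on the table, the knob was turned to its stop and sprang back, and the final before/after image comparison showed no bystander moved.

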